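# Put the mosaic sample away and close the case

### The arm

A 6-joint arm with a two-finger parallel gripper is mounted at the origin on the work surface. World frame = base frame: x ahead of the robot, y to its left, z up, the work surface at z = 0. Lengths are in m, angles in rad, forces in N, time in s.
With the tool pointing down it reaches from about 0.35 to 0.775 m from the base axis. Payload 7.3 kg.
Tool frame: the origin (TCP) lies at the very end of the fingers, on their centre line; the grasp point (between the pads) lies 19 mm behind it (robot.tcp_to_grasp is the distance from the TCP to the grasp point, in m); x points along the fingers, y is the direction in which the jaws open and shut, and the axes are right-handed (so a half turn about x gives the same grasp; the last joint's range is limited). The gripper opens to 92 mm and grips with 3 to 60 N. Pads are 19 mm wide; open, the fingers measure 130 mm over their backs; the gripper's body (75 mm by 190 mm) begins 47 mm behind the grasp point.
Start: joints at [1.186, 0.342, 1.524, -0, 1.275, -0.146], TCP at [0.124, 0.51, 0.227] pointing down, gripper open.
Joint ranges: [-2.53, 2.53], [-0.77, 2.02], [0.04, 2.7], [-1, 4.14], [0.28, 2.66], [-3.11, 3.11]. Speed limits (rad/s): [2.57, 2.57, 3.14, 3.14, 3.14, 3.14].

### API

Orientations are given as [roll, pitch, yaw] about the fixed x, y, z axes, in that order (R = Rz(yaw) Ry(pitch) Rx(roll)).
In Python, from cell import robot gives the robot as it stands.
- The arm moves only by the tool move_arm, never from a script. Its argument "increments" is a list of rows, each a list of 4 numbers: the shift along the tool's x, y, z normalised to -1 to 1, where 1 is 40 cm, then the turn about the tool's x normalised to -1 to 1, where 1 is 60 degrees. In form: [[dx, dy, dz, twist], ...]. A call has 1 to 5 rows; each row is the pose to reach, as a shift and turn from the pose commanded when the call began, along the tool's axes at that moment; what a row does not reach only later rows make up. A row lasts 1/8 s, in which the tool goes at most 62.5 mm and 10.7 degrees, less where a joint would pass 70% of its speed; a pose out of reach is approached as far as the arm can. A call with a number of a shift or a turn outside -1 to 1 is refused whole. A call with a gripper value outside its range is refused whole. "gripper" is the closure, from 0 (fully open) to 1 (shut), set as the call begins (left out, the last holds). The fingers move at their own pace and stop on an object; "squeeze" is the grip in N (left out, the last holds). Time passes only in rows, so rows that repeat a pose let the fingers close. It gives the time, the measured TCP pose, the force and the opening at its end, in the units of the state.
- robot.observe(): the state, without advancing time (a new reading comes with each control period).
- robot.read_camera(name): name is "side" or "top" or "wrist"; returns the picture (384x512x3 uint8, red, green, blue); there is no depth.
- robot.camera_params(name): a dict with "fx", "fy", "cx", "cy" (pixels), "R" (3x3) and "t" (3): a world point X has camera coordinates R X + t; the wrist camera has in their place "tool_from_camera" (4x4, takes a point from camera to tool coordinates, whose origin is the TCP and whose axes are the tool frame's). Camera axes: x right, y down, z forward; pixel columns grow to the right and rows downward; lengths in m; the calibration is good to about 2 mm. A picture is of the moment at which its call begins: read the wrist's pose just before it. camera_params takes no time and is no camera call.
- robot.hand_in(): hands the job in, once; it reports no verdict.
The state is a dict: "time": time; "qpos": joint angles; "qvel": joint speeds; "joint_efforts": joint torques, N m; "tool_pos": TCP position; "tool_rot": TCP orientation; "contact_force": force on the tool from outside, world axes, zero at the start; "torque": the same for the moment, N m; "opening": finger opening in m.
Only numpy, scipy, OpenCV 4.12 (cv2) and the standard library are available. Lean on these libraries where they do the work, as an engineer would, in place of code of your own. Each camera call takes 0.05 s, during which the arm holds its last target.

### The job

A mosaic sample block lies on a carrier board that has been pushed back under the slatted drying rack: draw the board out towards you, with the block still lying on it, until the lip on its far edge is clear in front of the rack. Then lay the block flat and mosaic side up inside the wooden case without dropping it, shut the lid fully, and only then swing the clamp arm fully down onto the lid. Leave the board out, do not shift or tip the tub, the jar or the nippers, and let go of everything.

Things in the scene. Friction and masses are not known exactly. Their poses are not given: they have to be found in the camera images.
- rack: Slatted wooden drying rack, fixed. Origin on the bench in front of it; x points into the rack, away from the robot, y left. Deck from x = 110 mm (front edge) to 302 mm, y = -130 to 130 mm, underside 250 mm up, 14 mm thick; rails below it at y = +-120 mm (underside 230 mm); 20 mm posts at x = 135 and 285, y = +-120 mm. Tubs on the deck from x = 195 mm, tops 335 mm up. Front and back open below.
- board: Loose grey carrier board lying on the bench, 170 (x) by 140 (y) mm, 6 mm thick, about 0.45 kg. Origin under its centre; x points to its far edge with the lip, which starts under the rack. No walls on the other three sides. It slides on the bench with about 4 to 9 N, block included.
- board_lip (a point): Middle of the top of the board's upright blue lip: 8 mm thick (x), 140 mm long (y), top 40 mm above the bench. Outer (far) face is 4 mm beyond this point in board x. At the start it is about 10 to 32 mm behind the rack's front edge.
- block_mid (a point): Centre of the loose mosaic sample block, pale stone 110 (x) by 46 (y) by 40 (z) mm, about 0.45 kg, coloured mosaic on its top (+z) face. At the start it lies flat on the board, about 110 mm in front of the lip, its long x axis roughly across the board.
- case: Open-topped dark wooden case, fixed to the bench, outside 160 (x) by 170 (y) by 62 mm high, walls 8 mm, inner floor 8 mm above the bench, so inside 144 by 154 mm. Origin under its centre; x points from the front (clamp, robot side) to the back (lid hinge), y left, z up.
- lid_hinge (a point): Middle of the lid's hinge line, on the case's far top rim: case frame (80, 0, 62) mm. The line runs along case y. Axes as the case.
- lid (a joint): Lid angle in rad: 0 = shut flat on the case, about 1.57 = standing upright, largest 1.9. Stiff hinge: stays where it is left and needs about 0.3 to 0.5 Nm at most to turn it either way. At the start 1.4 to 1.75.
- lid_edge (a point): Middle of the lid's free edge. Lid: wood panel 160 mm from hinge to free edge, 170 mm wide, 8 mm thick; when shut it lies on the rim from 62 to 70 mm above the bench.
- clamp (a joint): Clamp arm angle in rad: 0 = down, lying level over the shut lid with its rubber foot on it; about 1.57 = standing straight up; largest 1.9. It swings in the case's x-z plane and falls towards case +x. Stays where it is left; needs about 0.2 Nm to turn. At the start 1.35 to 1.75.
- clamp_pivot (a point): Pivot of the clamp arm on the steel bracket on the case's front: case frame (-92, -45, 85) mm. Axis along case y. The bracket's two cheeks (26 mm in x, 5 mm thick, at 13 mm either side of the arm's middle) reach 96 mm above the bench.
- clamp_tip (a point): Free end of the clamp arm's middle line, 110 mm from the pivot. The arm is a steel bar 20 mm wide and 14 mm thick with a red grip 16 mm thick on its outer half and a rubber foot under its end; when down its upper face is 92 mm above the bench and the foot at 70 mm.
- tub: Bystander: loose closed plastic tub with blue contents, white lid, 76 mm across, 83 mm high, standing between rack and case. Origin under its centre. Leave alone.
- jar: Bystander: loose jar 50 mm across, 70 mm high, behind the case. Origin under its centre. Leave alone.
- nippers: Bystander: loose tile nippers lying on the bench, about 175 mm along x, 70 mm wide, 18 mm high, in front of the robot. Origin on the bench under the middle. Leave alone.
Not all that is in view belongs to the job. There is more than one size of the case; the job needs the larger.

How it is judged:
By the outcome, as a careful person would: the job done as asked, in the order asked, and still so for the second after the job is handed in, with the robot touching nothing.
It also fails if it takes over 72 s, if anything falls off the work surface, if the arm or the gripper's body presses on something with over 40 N, if the wrist force passes 120 N, or if a joint passes its speed limit or range.

## Working session

There is one attempt and no reset: what is moved stays moved. The work goes in short steps, Python scripts to look and compute and a tool call to move; the robot and the scene stay as the last step left them, time stands still between calls to the robot, and variables do not carry over. Pictures are saved under pics/ and viewed, and the job is handed in when it is done.

Besides the shell and the picture viewer there is one more tool, called after "Emit:" as name(argument=value, ...) on one line, values as JSON. move_arm: Moves the arm, as the interface text tells. Its arguments: {"type":"object","properties":{"increments":{"type":"array","items":{"type":"array","items":{"type":"number"}}},"gripper":{"type":"number"},"squeeze":{"type":"number"}},"required":["increments"]}

```bash
ls; mkdir -p pics; python3 - <<'E'
from cell import robot
import cv2,json
print(robot.observe())
for n in ("side","top","wrist"):
    im=robot.read_camera(n); cv2.imwrite(f"pics/{n}0.png",im[:,:,::-1])
    print(n,robot.camera_params(n))
print(robot.tcp_to_grasp)
E
```

```text
pics
{'time': 0.0, 'qpos': array([ 1.18598907e+00,  3.42725735e-01,  1.52505004e+00, -1.35276502e-06,
        1.27540449e+00, -1.45998992e-01]), 'qvel': array([-1.79453871e-03,  4.26319569e-04,  1.35370294e-05,  5.18444712e-05,
        7.26493156e-04, -1.12909805e-03]), 'joint_efforts': array([-3.14545950e-04, -4.31237483e+01, -2.44217420e+01,  7.16686388e-02,
        5.59272605e-02, -9.94235324e-05]), 'tool_pos': array([0.1240031 , 0.509708  , 0.22603188]), 'tool_rot': array([-1.71598054,  1.56920871, -1.95478841]), 'contact_force': array([ 0.39988639,  0.72169434, -0.32067342]), 'torque': array([ 0.0064406 , -0.02847898,  0.04203311]), 'opening': 0.09178998647523548}
side {'fx': 387.14901092268, 'fy': 387.14901092268, 'cx': 256.17436872623847, 'cy': 192.3966940585204, 'R': array([[-0.98291714, -0.18340177, -0.01541716],
       [-0.11944578,  0.69939125, -0.70468758],
       [ 0.14002358, -0.69080798, -0.70935021]]), 't': array([0.52548171, 0.20436458, 0.8686848 ])}
top {'fx': 485.51447066033205, 'fy': 485.51447066033205, 'cx': 257.80338561730093, 'cy': 192.9186906978027, 'R': array([[-0.01532395, -0.9998742 , -0.00409451],
       [-0.99882692,  0.01549577, -0.04587663],
       [ 0.0459343 ,  0.00338669, -0.99893872]]), 't': array([-0.09746324,  0.55426105,  1.34087577])}
wrist {'fx': 282.61325244555286, 'fy': 282.61325244555286, 'cx': 257.4922600901858, 'cy': 191.88454132744903, 'tool_from_camera': array([[-1.17006986e-03, -2.47338669e-01,  9.68928384e-01,
        -1.56694783e-01],
       [ 9.99999178e-01, -7.96560231e-04,  1.00425250e-03,
         2.23164044e-04],
       [ 5.23419342e-04,  9.68928763e-01,  2.47339397e-01,
        -6.63462776e-02],
       [ 0.00000000e+00,  0.00000000e+00,  0.00000000e+00,
         1.00000000e+00]])}
0.0188
```

View pics/side0.png

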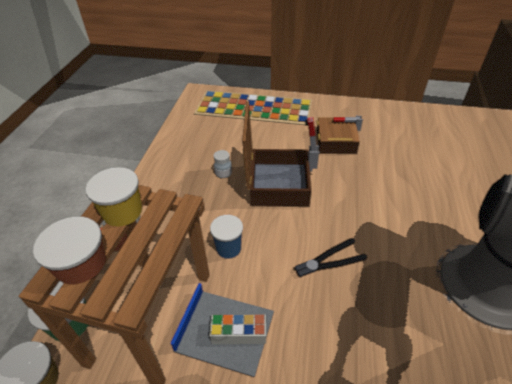

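View pics/top0.png

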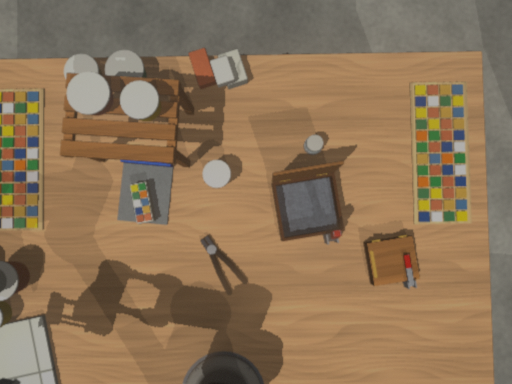

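View pics/wrist0.png

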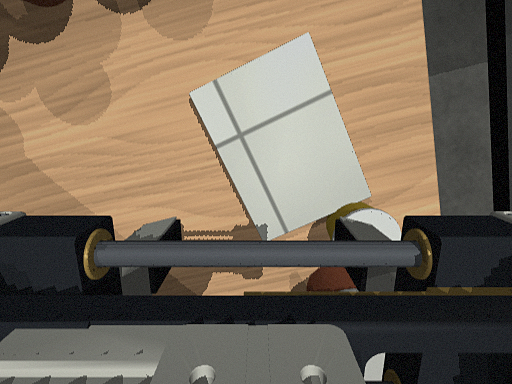

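The larger case is centred near (308,205) in the top view and holds the grey floor and standing lid. A decoy small case is near (392,260) top / (338,135) side. The board has a blue lip at (147,162) top, with the block at (142,201). I'll enlarge these crops to confirm and to measure from.

```bash
cat > h.py <<'E'
import numpy as np, cv2
from cell import robot
from scipy.spatial.transform import Rotation as Ro
def cam(n):
    p=robot.camera_params(n); K=np.array([[p['fx'],0,p['cx']],[0,p['fy'],p['cy']],[0,0,1]])
    return K,np.array(p['R']),np.array(p['t'])
def ray(n,uv):
    K,R,t=cam(n); uv=np.atleast_2d(np.array(uv,float)); d=np.linalg.solve(K,np.c_[uv,np.ones(len(uv))].T).T@R
    return -R.T@t,d
def plane(n,uv,z):
    o,d=ray(n,uv); return o+d*((z-o[2])/d[:,2])[:,None]
def proj(n,X):
    K,R,t=cam(n); X=np.atleast_2d(X); c=(X@R.T+t)@K.T; return c[:,:2]/c[:,2:]
def tri(n1,u1,n2,u2):
    o1,d1=ray(n1,u1); o2,d2=ray(n2,u2); d1=d1[0]/np.linalg.norm(d1);d2=d2[0]/np.linalg.norm(d2)
    s=np.linalg.lstsq(np.c_[d1,-d2],o2-o1,rcond=None)[0]; a=o1+s[0]*d1;b=o2+s[1]*d2
    return (a+b)/2,np.linalg.norm(a-b)
def snap(n,tag,box=None,k=1):
    im=robot.read_camera(n)[:,:,::-1].copy(); cv2.imwrite(f'pics/{tag}_full.png',im)
    return im
def crop(im,box,k,out):
    a,b,c,d=box; cv2.imwrite(out,cv2.resize(im[b:d,a:c],None,fx=k,fy=k,interpolation=cv2.INTER_CUBIC))
E
python3 - <<'E'
from h import *
t=cv2.imread('pics/top0.png'); s=cv2.imread('pics/side0.png')
crop(t,(50,60,250,240),4,'pics/t_rack.png'); crop(t,(260,130,420,290),4,'pics/t_case.png')
crop(s,(160,90,370,220),3.8,'pics/s_case.png')
crop(s,(20,170,290,384),2.8,'pics/s_rack.png')
E
```

```text
(no output)
```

View pics/t_rack.png

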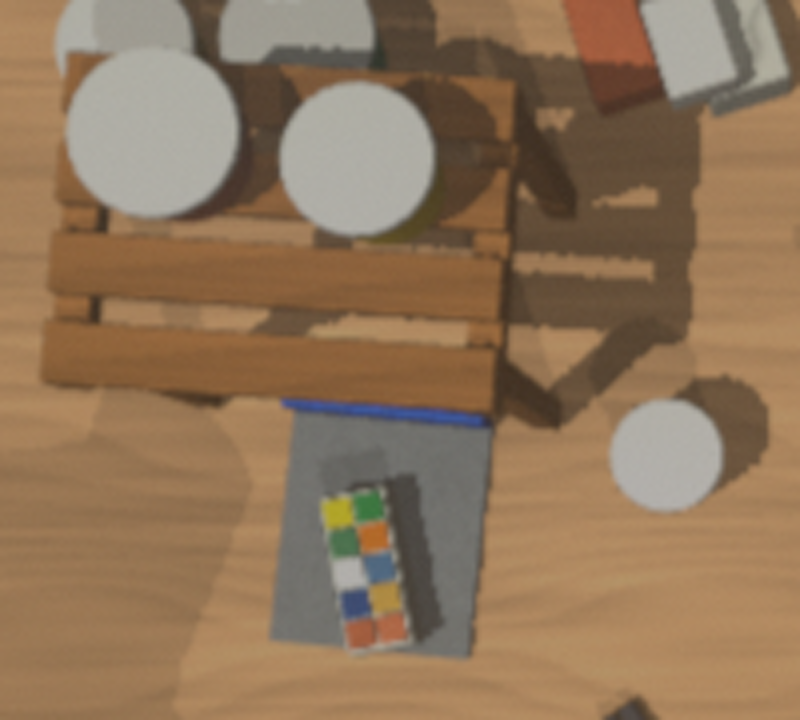

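View pics/t_case.png

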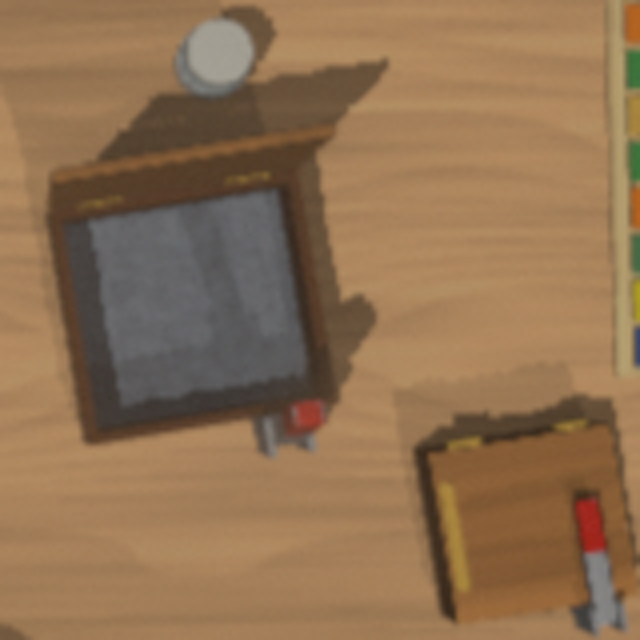

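View pics/s_case.png

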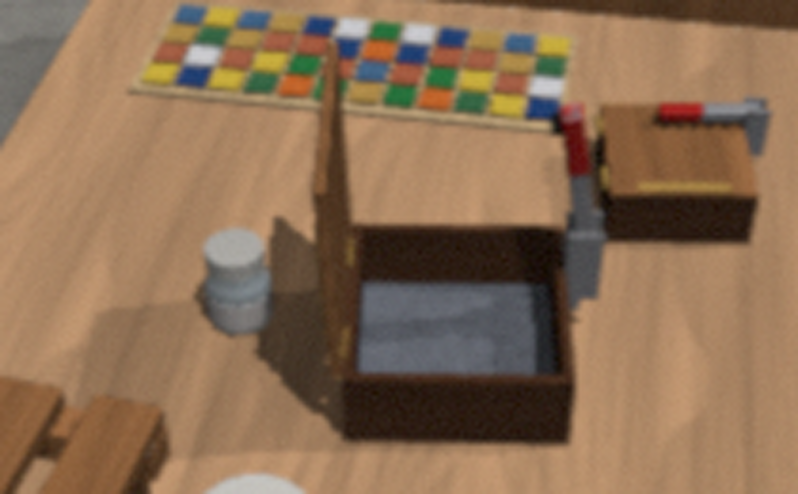

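View pics/s_rack.png

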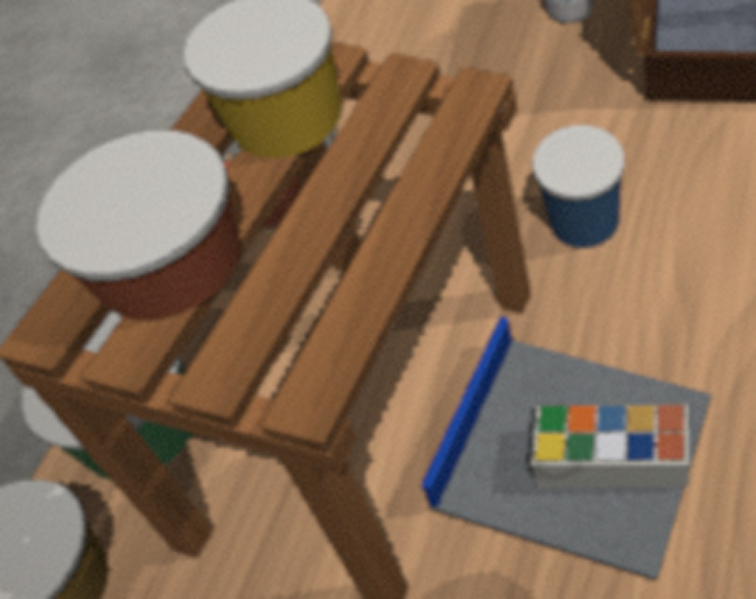

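```bash
python3 - <<'E'
from h import *
np.set_printoptions(precision=4,suppress=True)
T=lambda pts,o,k: np.array(pts,float)/k+np.array(o)
r=lambda p:T(p,(50,60),4)
print('block',plane('top',r([(320,497),(385,487),(412,645),(350,655)]),.046))
print('board near',plane('top',r([(272,640),(470,657)]),.006))
print('lip top(front edge)',plane('top',r([(283,408),(490,427)]),.04))
print('deck front',plane('top',r([(42,383),(495,410)]),.264))
print('tub',plane('top',r([(667,455)]),.083))
c=lambda p:T(p,(260,130),4)
print('case rim',plane('top',c([(90,440),(330,402),(50,210),(293,180)]),.062))
print('clamp tip top',plane('top',c([(305,412)]),.19), 'base',plane('top',c([(268,445),(308,445)]),.09))
print('lid top edge',plane('top',c([(52,178),(332,130)]),.22))
sc=lambda p:T(p,(160,90),3.8); sr=lambda p:T(p,(20,170),2.8)
print('side lip',plane('side',sr([(427,490),(505,320)]),.04))
print('side deckfront', plane('side',sr([(325,440),(512,85)]),.264))
print('side board near',plane('side',sr([(710,397),(657,577)]),.006))
print('side block',plane('side',sr([(535,406),(685,405),(690,463),(533,466)]),.046))
print('side rim near',plane('side',sc([(345,378),(572,372)]),.062))
print('clamp tip',tri('top',c([(305,412)]),'side',sc([(570,106)])))
print('lid edge R?',tri('top',c([(332,130)]),'side',sc([(335,42)])), tri('top',c([(52,178)]),'side',sc([(322,190)])))
E
```

```text
block [[0.5802 0.2416 0.046 ]
 [0.5863 0.1973 0.046 ]
 [0.4786 0.1794 0.046 ]
 [0.4725 0.2216 0.046 ]]
board near [[0.4832 0.2862 0.006 ]
 [0.4693 0.1477 0.006 ]]
lip top(front edge) [[0.6421 0.2684 0.04  ]
 [0.6268 0.1265 0.04  ]]
deck front [[0.633  0.3418 0.264 ]
 [0.6134 0.0835 0.264 ]]
tub [[0.6019 0.0017 0.083 ]]
case rim [[ 0.4234 -0.1702  0.062 ]
 [ 0.4463 -0.3311  0.062 ]
 [ 0.5778 -0.1461  0.062 ]
 [ 0.5955 -0.3097  0.062 ]]
clamp tip top [[ 0.4449 -0.2942  0.19  ]] base [[ 0.4199 -0.2852  0.09  ]
 [ 0.4195 -0.3113  0.09  ]]
lid top edge [[ 0.5862 -0.1433  0.22  ]
 [ 0.612  -0.3093  0.22  ]]
side lip [[0.6454 0.2756 0.04  ]
 [0.6303 0.1384 0.04  ]]
side deckfront [[0.6335 0.3462 0.264 ]
 [0.61   0.0985 0.264 ]]
side board near [[0.4678 0.1562 0.006 ]
 [0.483  0.2918 0.006 ]]
side block [[0.5875 0.2059 0.046 ]
 [0.4819 0.1863 0.046 ]
 [0.4713 0.2278 0.046 ]
 [0.5771 0.2489 0.046 ]]
side rim near [[ 0.5744 -0.1425  0.062 ]
 [ 0.4227 -0.1742  0.062 ]]
clamp tip (array([ 0.4453, -0.2934,  0.1951]), np.float64(0.00043555325604752724))
lid edge R? (array([ 0.6113, -0.3097,  0.2184]), np.float64(0.0018752612459231016)) (array([ 0.5855, -0.1434,  0.2201]), np.float64(0.0013799242109732454))
```

```bash
cat >> h.py <<'E'
def Rt(s): return Ro.from_euler('xyz',s['tool_rot']).as_matrix()
def plan(target,phi=None,s=None):
    """increments (dx,dy,dz,tw) from the measured pose to world TCP target; phi=yaw of tool y"""
    s=s or robot.observe(); R=Rt(s); d=R.T@(np.array(target)-s['tool_pos'])/.4
    p0=np.arctan2(R[1,1],R[0,1]); tw=0 if phi is None else -((phi-p0+np.pi)%(2*np.pi)-np.pi)/(np.pi/3)
    return np.round(np.r_[d,tw],4)
def stat():
    s=robot.observe();R=Rt(s)
    print('t %.2f'%s['time'],'pos',np.round(s['tool_pos'],4),'phi %.3f'%np.arctan2(R[1,1],R[0,1]),'F',np.round(s['contact_force'],1),'M',np.round(s['torque'],2),'open %.4f'%s['opening'],'q',np.round(s['qpos'],2))
E
python3 - <<'E'
from h import *
stat(); print(np.round(Rt(robot.observe()),3))
print(plan([.46,.15,.14],.15), plan([.46,.15,.14],.15-np.pi))
E
```

```text
t 0.15 pos [0.1241 0.5098 0.2262] phi 1.332 F [ 0.3 -0.7  0.1] M [0.04 0.01 0.01] open 0.0918 q [ 1.19  0.34  1.52 -0.    1.28 -0.15]
[[-0.     0.237  0.972]
 [-0.001  0.972 -0.237]
 [-1.    -0.001 -0.   ]]
[ 0.2161 -0.6752  1.0288  1.1287] [ 0.2161 -0.6752  1.0288 -1.8713]
```

Emit:
move_arm(increments=[[0.027, -0.084, 0.129, 0.141], [0.054, -0.169, 0.257, 0.282], [0.081, -0.253, 0.386, 0.423], [0.108, -0.338, 0.514, 0.564], [0.135, -0.422, 0.643, 0.705]])

```text
time: 0.78
tool_pos: [0.3352, 0.2837, 0.1724]
tool_rot: [1.764, 1.57, 0.782]
contact_force: [0.8, 1.0, -0.9]
opening: 0.0916
```

```bash
python3 - <<'E'
from h import *
stat()
print(plan([.46,.15,.14],.15))
E
```

```text
t 0.78 pos [0.3352 0.2837 0.1724] phi 0.589 F [ 0.8  1.  -0.9] M [-0.04  0.01  0.01] open 0.0916 q [ 0.53  0.24  1.83  0.    1.07 -0.06]
[0.0811 0.0737 0.4513 0.4193]
```

Emit:
move_arm(increments=[[0.027, 0.025, 0.15, 0.14], [0.054, 0.049, 0.3, 0.28], [0.08, 0.07, 0.44, 0.41], [0.08, 0.07, 0.44, 0.41]])

```text
time: 1.27
tool_pos: [0.4576, 0.1522, 0.1397]
tool_rot: [-1.111, 1.57, -2.524]
contact_force: [-0.8, -0.3, -0.1]
opening: 0.0916
```

```bash
python3 - <<'E'
from h import *
stat()
im=snap('side','side1'); w=snap('wrist','wrist1'); t=snap('top','top1')
stat()
E
```

```text
t 1.27 pos [0.4576 0.1522 0.1397] phi 0.158 F [-0.8 -0.3 -0.1] M [-0.08  0.07 -0.03] open 0.0916 q [ 0.16  0.36  1.76 -0.    1.02  0.  ]
t 1.43 pos [0.4551 0.1555 0.1406] phi 0.165 F [-1.3  0.   0.3] M [-0.07  0.08  0.05] open 0.0916 q [0.17 0.36 1.77 0.   1.02 0.  ]
```

View pics/side1_full.png

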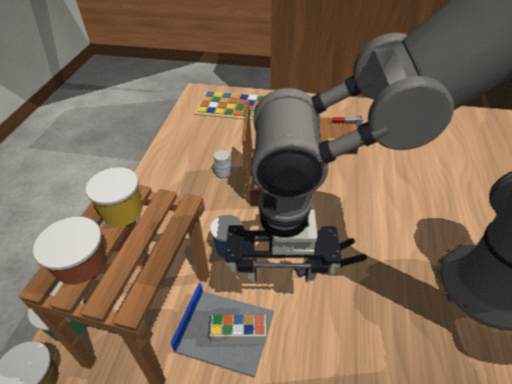

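View pics/wrist1_full.png

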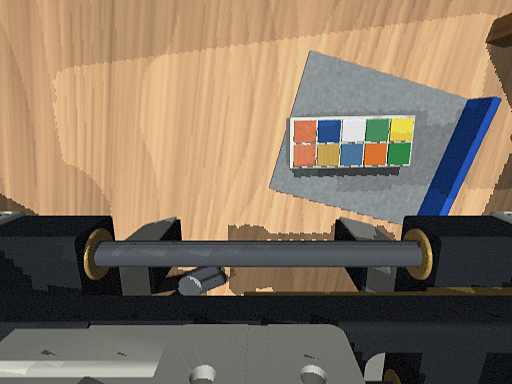

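View pics/top1_full.png

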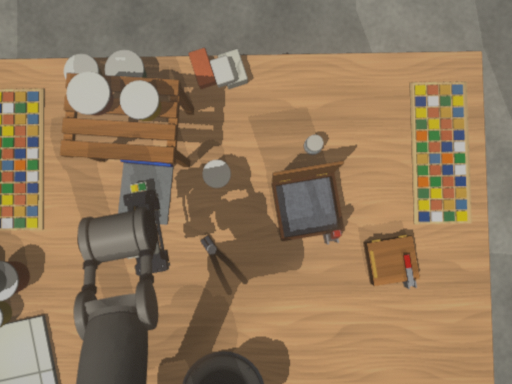

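```bash
python3 - <<'E'
from h import *
p=robot.observe()['tool_pos']
for dz in np.arange(0,.4,.02):
    q=p+[0,0,dz]; a=proj('side',q)[0]; b=proj('side',q+np.array([.05,0,0]))[0]; c=proj('top',q)[0]
    print('%.2f'%dz,a.round(),(b-a).round(1), c.round())
im=cv2.imread('pics/side1_full.png'); crop(im,(210,70,360,290),3,'pics/hand.png')
E
```

```text
0.00 [282. 278.] [-26.2  -4. ] [154. 231.]
0.02 [282. 272.] [-26.7  -4. ] [153. 231.]
0.04 [282. 265.] [-27.3  -4. ] [151. 231.]
0.06 [283. 259.] [-27.9  -4. ] [149. 232.]
0.08 [283. 252.] [-28.4  -4. ] [147. 232.]
0.10 [283. 245.] [-29.1  -4.1] [145. 232.]
0.12 [284. 238.] [-29.7  -4.1] [143. 233.]
0.14 [284. 230.] [-30.4  -4.1] [141. 233.]
0.16 [285. 222.] [-31.1  -4.1] [138. 233.]
0.18 [285. 214.] [-31.8  -4.1] [136. 234.]
0.20 [286. 205.] [-32.6  -4.1] [134. 234.]
0.22 [286. 196.] [-33.4  -4.1] [131. 234.]
0.24 [287. 186.] [-34.2  -4. ] [129. 235.]
0.26 [287. 176.] [-35.1  -4. ] [126. 235.]
0.28 [288. 165.] [-36.1  -4. ] [123. 236.]
0.30 [289. 153.] [-37.1  -3.9] [120. 236.]
0.32 [289. 141.] [-38.1  -3.9] [117. 237.]
0.34 [290. 128.] [-39.2  -3.8] [114. 237.]
0.36 [291. 115.] [-40.4  -3.7] [110. 238.]
0.38 [292. 101.] [-41.7  -3.6] [107. 238.]
```

View pics/hand.png

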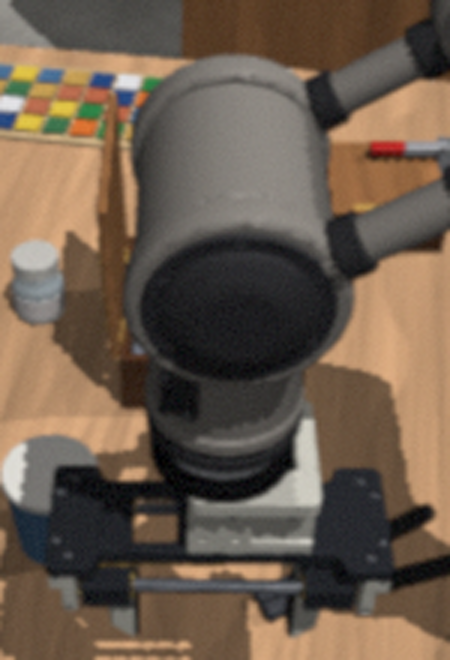

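```bash
python3 - <<'E'
from h import *
p=np.array([.456,.154,.14])
for dz in np.arange(.2,.42,.02):
    print('%.2f'%dz, proj('side',p+[0,.068,dz])[0].round(), proj('top',p+[0,.068,dz])[0].round(), proj('top',p+[0,-.068,dz])[0].round())
E
```

```text
0.20 [279. 240.] [102. 234.] [167. 233.]
0.22 [279. 230.] [ 99. 234.] [165. 233.]
0.24 [279. 221.] [ 96. 235.] [163. 234.]
0.26 [280. 211.] [ 92. 235.] [161. 234.]
0.28 [280. 200.] [ 89. 236.] [159. 235.]
0.30 [281. 188.] [ 85. 236.] [157. 235.]
0.32 [281. 176.] [ 81. 237.] [154. 235.]
0.34 [282. 163.] [ 77. 237.] [152. 236.]
0.36 [282. 149.] [ 73. 238.] [149. 236.]
0.38 [283. 135.] [ 69. 238.] [147. 237.]
0.40 [284. 119.] [ 64. 239.] [144. 237.]
```

```bash
python3 - <<'E'
from h import *
# refine from wrist1: pose at that time
stat()
s=robot.observe(); p=robot.camera_params('wrist'); M=np.array(p['tool_from_camera'])
K=np.array([[p['fx'],0,p['cx']],[0,p['fy'],p['cy']],[0,0,1]])
R=Rt(s)
def wp(uv,z,s=s):
    uv=np.atleast_2d(np.array(uv,float)); d=np.linalg.solve(K,np.c_[uv,np.ones(len(uv))].T).T@M[:3,:3].T@R.T
    o=s['tool_pos']+R@M[:3,3]; return o+d*((z-o[2])/d[:,2])[:,None]
np.set_printoptions(precision=4,suppress=True)
print('block',wp([(290,118),(414,116),(412,165),(290,167)],.046), 'mean',wp([(290,118),(414,116),(412,165),(290,167)],.046).mean(0))
print('lip top',wp([(500,98),(472,98),(448,216),(420,216)],.04))
print('board near corners',wp([(310,51),(270,187)],.006))
print('plan',plan([.5285,.2125,.09],1.745))
E
```

```text
t 1.43 pos [0.4551 0.1555 0.1406] phi 0.165 F [-1.3  0.   0.3] M [-0.07  0.08  0.05] open 0.0916 q [0.17 0.36 1.77 0.   1.02 0.  ]
block [[0.4714 0.2273 0.046 ]
 [0.5761 0.2464 0.046 ]
 [0.5869 0.2053 0.046 ]
 [0.4795 0.1856 0.046 ]] mean [0.5285 0.2162 0.046 ]
lip top [[0.6481 0.2738 0.04  ]
 [0.6242 0.2698 0.04  ]
 [0.639  0.163  0.04  ]
 [0.6125 0.1586 0.04  ]]
board near corners [[0.4826 0.2915 0.006 ]
 [0.4684 0.1555 0.006 ]]
plan [ 0.1263  0.2047 -0.1103 -1.5085]
```

Emit:
move_arm(increments=[[0.04, 0.05, -0.03, -0.17], [0.06, 0.1, -0.06, -0.34], [0.08, 0.15, -0.09, -0.51], [0.09, 0.21, -0.11, -0.68], [0.09, 0.21, -0.11, -0.85]], gripper=0.18)

```text
time: 2.05
tool_pos: [0.5314, 0.2147, 0.1046]
tool_rot: [1.258, 1.57, 0.752]
contact_force: [-0.0, -0.3, -0.2]
opening: 0.0751
```

```bash
cat >> h.py <<'E'
def wp(uv,z,s):
    p=robot.camera_params('wrist'); M=np.array(p['tool_from_camera']); R=Rt(s)
    K=np.array([[p['fx'],0,p['cx']],[0,p['fy'],p['cy']],[0,0,1]])
    uv=np.atleast_2d(np.array(uv,float)); d=np.linalg.solve(K,np.c_[uv,np.ones(len(uv))].T).T@M[:3,:3].T@R.T
    o=s['tool_pos']+R@M[:3,3]; return o+d*((z-o[2])/d[:,2])[:,None]
E
python3 - <<'E'
from h import *
stat();print(plan([.529,.2165,.075],1.75))
E
```

```text
t 2.05 pos [0.5314 0.2147 0.1046] phi 1.064 F [-0.  -0.3 -0.2] M [-0.04  0.   -0.02] open 0.0751 q [ 0.25  0.55  1.55  0.    1.04 -0.81]
[ 0.074   0.0009 -0.0073 -0.6546]
```

Emit:
move_arm(increments=[[0.02, 0, -0.004, -0.17], [0.04, 0, -0.007, -0.34], [0.06, 0, -0.007, -0.5], [0.074, 0, -0.007, -0.64], [0.074, 0, -0.007, -0.64]])

```text
time: 2.68
tool_pos: [0.5278, 0.2151, 0.0751]
tool_rot: [2.928, 1.57, 3.084]
contact_force: [0.5, 0.0, -0.5]
opening: 0.075
```

```bash
python3 - <<'E'
from h import *
w=snap('wrist','wrist2'); 
stat();print(plan([.529,.2165,.01],1.75))
E
```

```text
t 2.73 pos [0.5282 0.2149 0.0754] phi 1.724 F [-0.3 -0.3 -1. ] M [0.04 0.02 0.03] open 0.0754 q [ 0.25  0.58  1.59  0.    0.97 -1.47]
[ 0.1636  0.0036  0.0026 -0.0247]
```

View pics/wrist2_full.png

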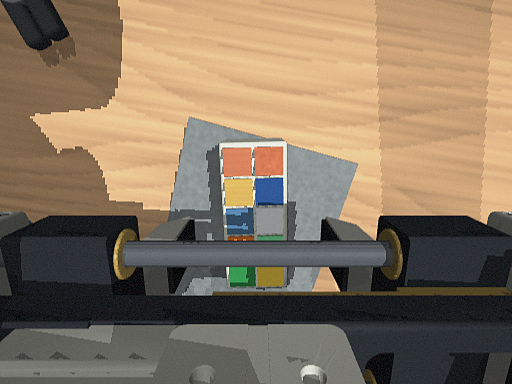

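Emit:
move_arm(increments=[[0.08, 0.002, 0.001, -0.02], [0.15, 0.004, 0.002, -0.02], [0.164, 0.004, 0.002, -0.02], [0.166, 0.004, 0.002, -0.02]])

```text
time: 3.22
tool_pos: [0.5298, 0.2157, 0.0093]
tool_rot: [0.23, 1.57, 0.404]
contact_force: [-0.3, 0.1, 0.1]
opening: 0.076
```

```bash
python3 - <<'E'
from h import *
stat()
E
```

```text
t 3.23 pos [0.5298 0.2157 0.0093] phi 1.745 F [-0.3  0.1  0.1] M [ 0.07  0.03 -0.01] open 0.0760 q [ 0.25  0.68  1.63  0.    0.83 -1.49]
```

Emit:
move_arm(increments=[[0.01, 0, 0, 0], [0.014, 0, 0, 0], [0.014, 0, 0, 0]])

```text
time: 3.6
tool_pos: [0.5306, 0.2158, 0.0062]
tool_rot: [0.114, 1.567, 0.288]
contact_force: [-5.4, -0.3, 15.8]
opening: 0.0752
```

Emit:
move_arm(increments=[[0.006, 0, 0, 0], [0.006, 0.005, -0.018, 0], [0.006, 0.01, -0.036, 0], [0.006, 0.015, -0.054, 0]])

```text
time: 4.1
tool_pos: [0.516, 0.2187, 0.0062]
tool_rot: [0.035, 1.55, 0.21]
contact_force: [12.1, -0.5, 15.4]
opening: 0.0751
```

```bash
python3 - <<'E'
from h import *
stat()
snap('side','side3'); im=cv2.imread('pics/side3_full.png'); crop(im,(120,220,320,384),4,'pics/s3.png')
E
```

```text
t 4.10 pos [0.516  0.2187 0.0062] phi 1.745 F [12.1 -0.5 15.4] M [-0.28 -2.17  0.06] open 0.0751 q [ 0.26  0.66  1.69 -0.    0.77 -1.48]
```

View pics/s3.png

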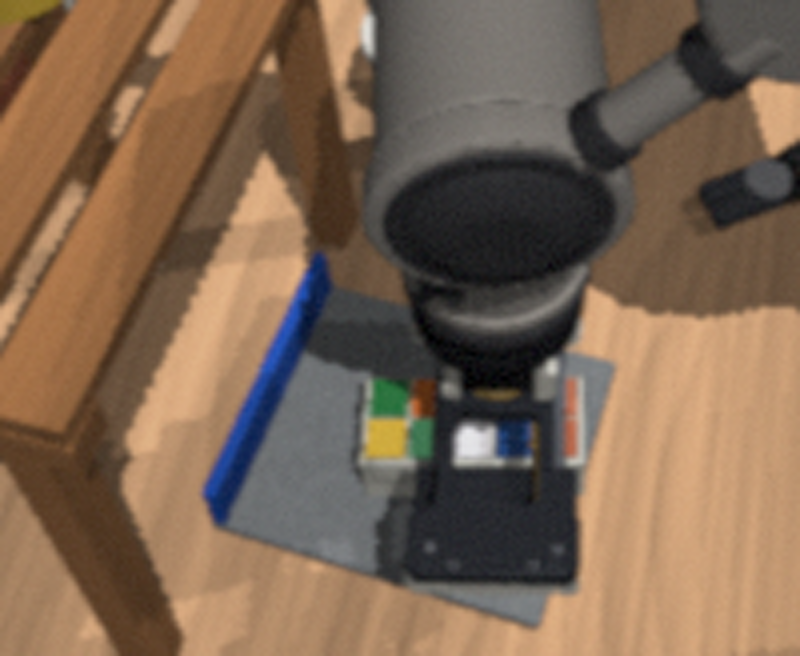

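Emit:
move_arm(increments=[[0.006, 0, 0.02, 0], [0.012, 0, 0.02, 0], [0.012, 0, 0.02, 0]])

```text
time: 4.53
tool_pos: [0.5157, 0.2189, 0.0057]
tool_rot: [-0.036, 1.566, 0.14]
contact_force: [-26.2, -10.2, 78.6]
opening: 0.0755
```

```bash
python3 - <<'E'
from h import *
stat()
E
```

```text
t 4.53 pos [0.5157 0.2189 0.0057] phi 1.746 F [-26.2 -10.2  78.6] M [-1.67  4.61 -0.07] open 0.0755 q [ 0.27  0.67  1.67 -0.    0.8  -1.48]
```

Emit:
move_arm(increments=[[-0.002, 0, -0.015, 0], [-0.002, 0, -0.025, 0], [-0.002, 0.005, -0.035, 0]])

```text
time: 4.9
tool_pos: [0.5147, 0.2192, 0.0061]
tool_rot: [-0.024, 1.538, 0.151]
contact_force: [21.7, -12.0, 32.3]
opening: 0.075
```

```bash
python3 - <<'E'
from h import *
stat()
snap('side','side4'); im=cv2.imread('pics/side4_full.png'); crop(im,(120,220,320,384),4,'pics/s4.png')
E
```

```text
t 4.90 pos [0.5147 0.2192 0.0061] phi 1.746 F [ 21.7 -12.   32.3] M [-1.98 -3.71 -0.1 ] open 0.0750 q [ 0.27  0.65  1.7  -0.01  0.76 -1.47]
```

View pics/s4.png

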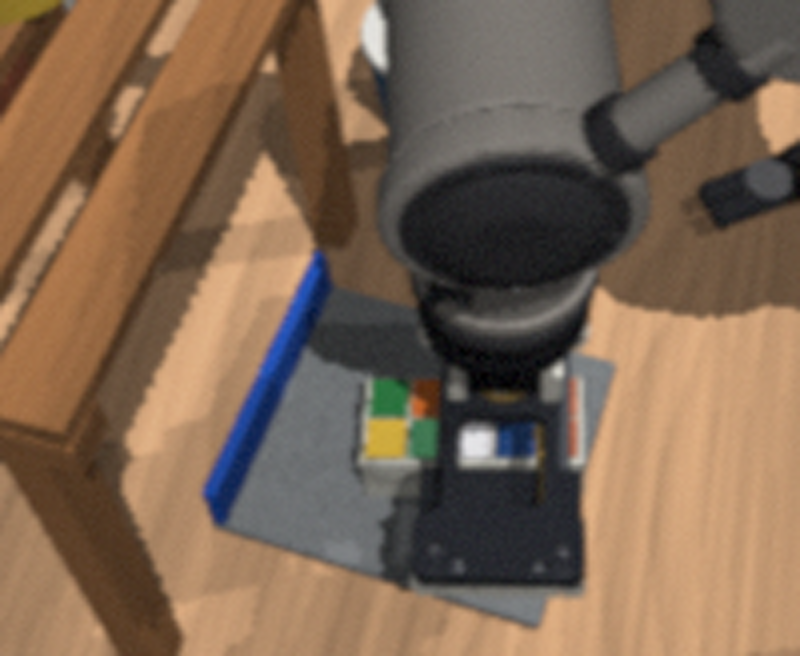

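Pressing on the board with the fingertips slips without moving it. I'll yaw the board by pushing its front-left edge sideways, so that the left end of the lip comes out in front of the deck where a finger can hook it.

Emit:
move_arm(increments=[[-0.1, 0, 0.02, 0], [-0.2, 0, 0.02, 0], [-0.2, 0, 0.02, 0]], gripper=1.0)

```text
time: 5.32
tool_pos: [0.5114, 0.2205, 0.0808]
tool_rot: [0.104, 1.562, 0.279]
contact_force: [-0.4, 0.2, -0.7]
opening: 0.0497
```

```bash
python3 - <<'E'
from h import *
stat()
print(plan([.50,.335,.06],1.745),plan([.50,.335,.003],1.745))
E
```

```text
t 5.33 pos [0.5114 0.2205 0.0808] phi 1.745 F [-0.4  0.2 -0.7] M [ 0.01 -0.01  0.03] open 0.0497 q [ 0.27  0.55  1.63  0.    0.95 -1.48]
[5.240e-02 2.869e-01 2.110e-02 2.000e-04] [1.949e-01 2.868e-01 1.990e-02 2.000e-04]
```

Emit:
move_arm(increments=[[0, 0.15, 0.01, 0], [0, 0.287, 0.02, 0], [0.05, 0.287, 0.02, 0], [0.15, 0.287, 0.02, 0], [0.19, 0.287, 0.02, 0]])

```text
time: 5.95
tool_pos: [0.4951, 0.3336, -0.0004]
tool_rot: [-2.883, 1.566, -2.708]
contact_force: [-33.8, -15.1, 112.3]
opening: 0.0019
```

```bash
python3 - <<'E'
from h import *
stat()
snap('side','side5'); im=cv2.imread('pics/side5_full.png'); crop(im,(120,220,320,384),4,'pics/s5.png')
print(plan([.50,.28,.003],1.745))
E
```

```text
t 5.95 pos [ 4.951e-01  3.336e-01 -4.000e-04] phi 1.746 F [-33.8 -15.1 112.3] M [-2.79  6.1  -0.02] open 0.0019 q [ 0.46  0.73  1.56  0.    0.86 -1.28]
[-0.0058 -0.1346 -0.012   0.0005]
```

View pics/s5.png

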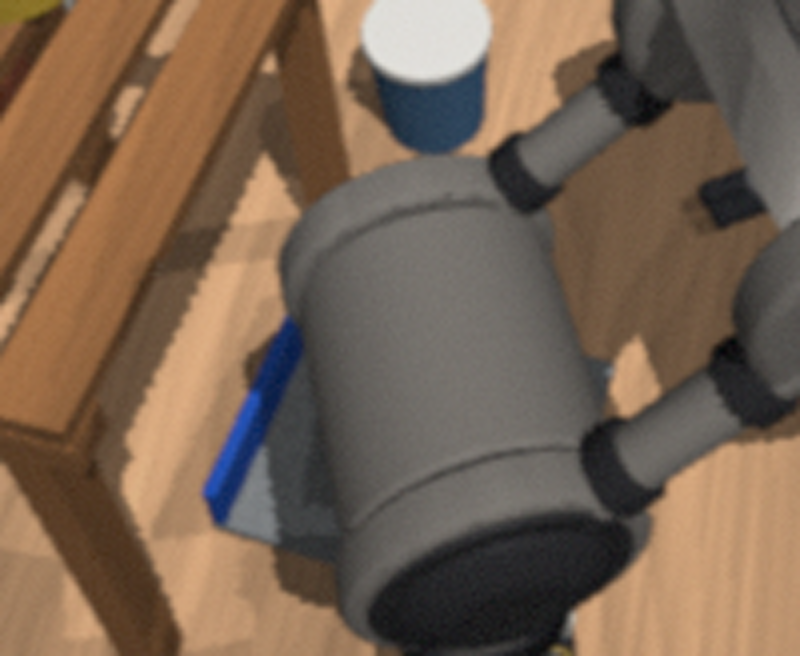

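Emit:
move_arm(increments=[[-0.03, 0, 0, 0], [-0.03, 0, 0, 0]])

```text
time: 6.25
tool_pos: [0.4978, 0.3345, 0.0141]
tool_rot: [0.309, 1.568, 0.483]
contact_force: [0.4, -0.4, -0.5]
opening: 0.0008
```

```bash
python3 - <<'E'
from h import *
stat()
E
```

```text
t 6.25 pos [0.4978 0.3345 0.0141] phi 1.745 F [ 0.4 -0.4 -0.5] M [0.08 0.03 0.01] open 0.0008 q [ 0.46  0.71  1.55  0.    0.89 -1.28]
```

Emit:
move_arm(increments=[[0.012, 0, 0, 0], [0.02, 0, 0, 0], [0.026, 0, 0, 0], [0.026, 0, 0, 0]])

```text
time: 6.75
tool_pos: [0.4966, 0.3341, 0.0018]
tool_rot: [-2.942, 1.57, -2.767]
contact_force: [0.3, 0.4, 1.0]
opening: 0.0005
```

```bash
python3 - <<'E'
from h import *
stat()
print(plan([.498,.28,.003],1.745))
E
```

```text
t 6.75 pos [0.4966 0.3341 0.0018] phi 1.746 F [0.3 0.4 1. ] M [ 0.04 -0.04 -0.02] open 0.0005 q [ 0.46  0.72  1.55  0.    0.86 -1.28]
[-0.0029 -0.1339 -0.02    0.0006]
```

Emit:
move_arm(increments=[[-0.002, -0.04, -0.007, 0], [-0.002, -0.07, -0.012, 0], [-0.002, -0.1, -0.017, 0], [-0.002, -0.13, -0.023, 0], [-0.002, -0.13, -0.023, 0]])

```text
time: 7.38
tool_pos: [0.4962, 0.2808, 0.0036]
tool_rot: [2.283, 1.569, 2.456]
contact_force: [-3.9, 2.6, 3.2]
opening: 0.0001
```

```bash
python3 - <<'E'
from h import *
stat()
snap('side','side6'); im=cv2.imread('pics/side6_full.png'); crop(im,(120,220,320,384),4,'pics/s6.png')
E
```

```text
t 7.38 pos [0.4962 0.2808 0.0036] phi 1.744 F [-3.9  2.6  3.2] M [ 0.33  0.47 -0.07] open 0.0001 q [ 0.38  0.68  1.64  0.    0.82 -1.37]
```

View pics/s6.png

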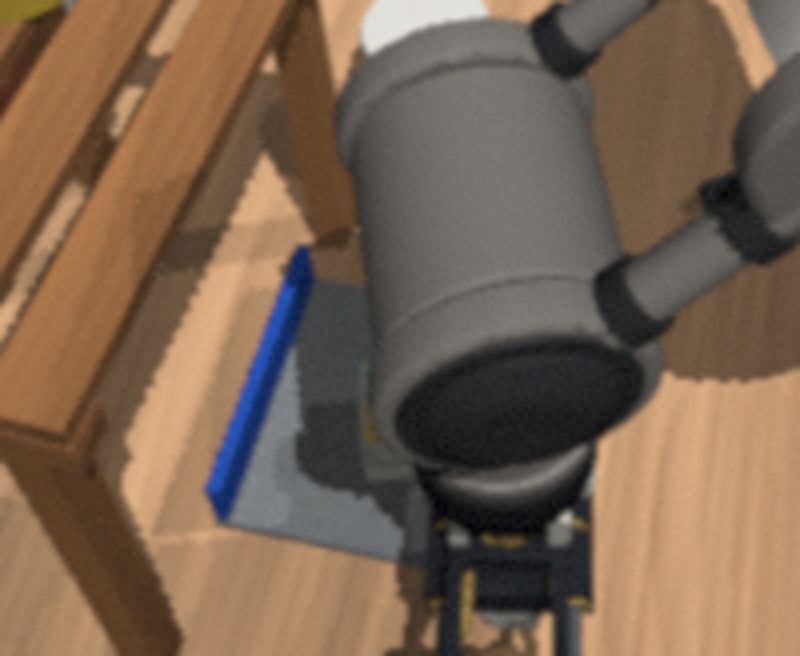

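```bash
python3 - <<'E'
from h import *
np.set_printoptions(precision=4,suppress=True)
c=lambda p:np.array(p,float)/4+[120,220]
print(plane('side',c([(232,525),(400,562)]),.006))
print('lip',plane('side',c([(209,490),(302,248),(222,520)]),.04))
print(plan([.497,.31,.004],1.745)-0,plan([.54,.31,.004],1.745))
E
```

```text
[[0.641  0.2726 0.006 ]
 [0.5546 0.2754 0.006 ]]
lip [[0.6475 0.271  0.04  ]
 [0.6423 0.1348 0.04  ]
 [0.6365 0.2837 0.04  ]]
[-0.0011  0.0714  0.0142 -0.0004] [-0.0012  0.0528  0.1201 -0.0004]
```

Emit:
move_arm(increments=[[-0.001, 0.06, 0.014, 0], [-0.001, 0.05, 0.07, 0], [-0.001, 0.05, 0.13, 0], [-0.001, 0.05, 0.13, 0]])

```text
time: 7.92
tool_pos: [0.546, 0.3097, 0.0035]
tool_rot: [0.005, 1.569, 0.179]
contact_force: [-0.1, -0.3, -0.6]
opening: 0.0003
```

```bash
python3 - <<'E'
from h import *
stat()
print(plan([.543,.287,.003],1.745),plan([.515,.25,.003],1.745))
E
```

```text
t 7.92 pos [0.546  0.3097 0.0035] phi 1.745 F [-0.1 -0.3 -0.6] M [-0.02  0.03 -0.  ] open 0.0003 q [ 0.39  0.76  1.46 -0.    0.92 -1.35]
[ 0.0011 -0.0546 -0.0171 -0.0002] [ 0.001  -0.1336 -0.1021 -0.0002]
```

Emit:
move_arm(increments=[[0.001, -0.05, -0.012, 0], [0.001, -0.07, -0.035, 0], [0.001, -0.09, -0.058, 0], [0.001, -0.112, -0.08, 0], [0.001, -0.134, -0.102, 0]])

```text
time: 8.55
tool_pos: [0.5142, 0.2513, 0.0046]
tool_rot: [0.491, 1.565, 0.665]
contact_force: [2.3, 8.3, 3.5]
opening: 0.0005
```

```bash
python3 - <<'E'
from h import *
stat()
snap('side','side7'); im=cv2.imread('pics/side7_full.png'); crop(im,(120,220,320,384),4,'pics/s7.png')
E
```

```text
t 8.55 pos [0.5142 0.2513 0.0046] phi 1.745 F [2.3 8.3 3.5] M [ 1.46 -0.36  0.05] open 0.0005 q [ 0.32  0.68  1.64  0.    0.81 -1.43]
```

View pics/s7.png

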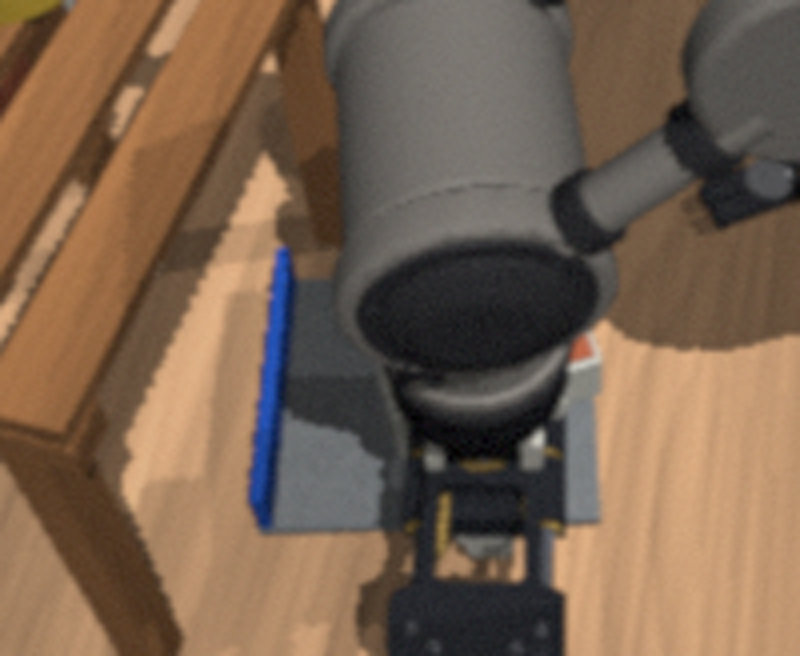

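```bash
python3 - <<'E'
from h import *
np.set_printoptions(precision=4,suppress=True)
c=lambda p:np.array(p,float)/4+[120,220]
print('lip far ends',plane('side',c([(250,508),(276,248),(267,527),(290,255)]),.04))
print('board',plane('side',c([(270,530),(598,521)]),.006))
E
```

```text
lip far ends [[0.6253 0.2759 0.04  ]
 [0.6562 0.1373 0.04  ]
 [0.6145 0.2831 0.04  ]
 [0.6474 0.1401 0.04  ]]
board [[0.6217 0.2717 0.006 ]
 [0.4632 0.2386 0.006 ]]
```

Emit:
move_arm(increments=[[0.003, -0.012, -0.015, 0], [0.003, -0.024, -0.03, 0], [0.003, -0.036, -0.042, 0], [0.003, -0.05, -0.055, 0], [0.003, -0.05, -0.055, 0]])

```text
time: 9.22
tool_pos: [0.497, 0.2279, 0.0042]
tool_rot: [0.324, 1.563, 0.498]
contact_force: [1.9, 6.5, 7.8]
opening: 0.0002
```

```bash
python3 - <<'E'
from h import *
stat()
snap('side','side8'); im=cv2.imread('pics/side8_full.png'); crop(im,(120,220,320,384),4,'pics/s8.png')
E
```

```text
t 9.22 pos [0.497  0.2279 0.0042] phi 1.745 F [1.9 6.5 7.8] M [ 1.28 -0.45  0.09] open 0.0002 q [ 0.29  0.65  1.72  0.    0.77 -1.46]
```

View pics/s8.png

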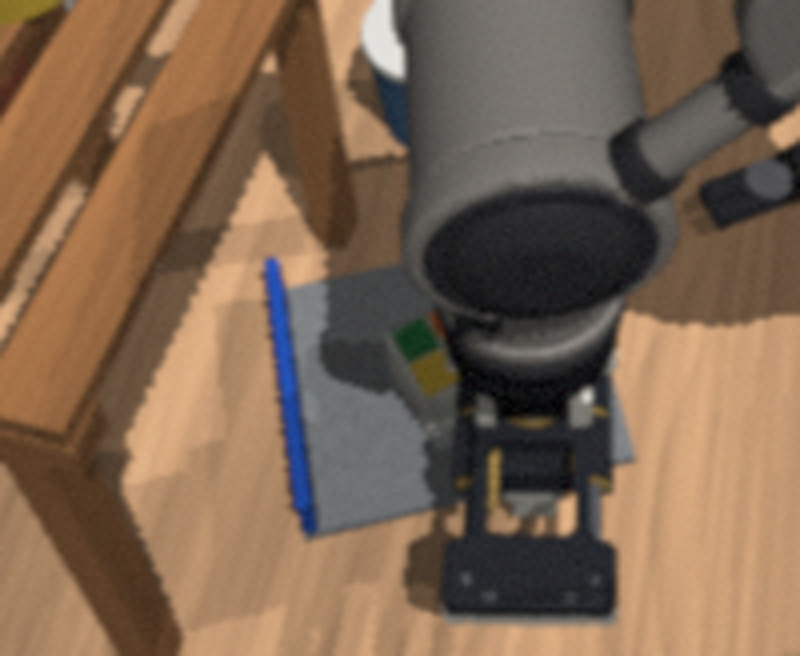

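```bash
python3 - <<'E'
from h import *
np.set_printoptions(precision=4,suppress=True)
c=lambda p:np.array(p,float)/4+[120,220]
L=plane('side',c([(297,522),(266,260),(313,533)]),.04)
print('lip far L,R; near L',L); d=L[0]-L[1]; psi=np.arctan2(-d[0],d[1]); print('psi',psi,np.linalg.norm(d))
E
```

```text
lip far L,R; near L [[0.6012 0.2783 0.04  ]
 [0.6593 0.1453 0.04  ]
 [0.5923 0.282  0.04  ]]
psi 0.41146656150078803 0.14512337501982778
```

```bash
python3 - <<'E'
from h import *
np.set_printoptions(precision=4,suppress=True)
c=lambda p:np.array(p,float)/4+[120,220]
print(plane('side',c([(388,337),(423,398)]),.046))
print(plan([.49,.255,.08],1.745))
E
```

```text
[[0.5817 0.1809 0.046 ]
 [0.5562 0.21   0.046 ]]
[-0.1894  0.0702 -0.0042  0.0001]
```

Emit:
move_arm(increments=[[-0.1, 0.01, 0, 0], [-0.18, 0.02, 0.02, 0.17], [-0.18, 0.03, 0.06, 0.34], [-0.18, 0.03, 0.12, 0.51], [-0.18, 0.03, 0.17, 0.68]], gripper=0)

```text
time: 9.9
tool_pos: [0.5599, 0.2497, 0.0742]
tool_rot: [-2.156, 1.57, -2.699]
contact_force: [-0.1, 0.0, -0.6]
opening: 0.0458
```

```bash
python3 - <<'E'
from h import *
stat();print(plan([.5723,.2438,.075],.41))
E
```

```text
t 9.90 pos [0.5599 0.2497 0.0742] phi 1.027 F [-0.1  0.  -0.6] M [ 0.01  0.01 -0.02] open 0.0458 q [ 0.29  0.65  1.46 -0.    1.03 -0.73]
[-0.0021  0.0034  0.0342  0.5896]
```

Emit:
move_arm(increments=[[-0.002, 0.003, 0.01, 0.17], [-0.002, 0.003, 0.02, 0.34], [-0.002, 0.003, 0.03, 0.51], [-0.002, 0.003, 0.033, 0.58], [-0.002, 0.003, 0.033, 0.58]])

```text
time: 10.52
tool_pos: [0.5713, 0.2439, 0.0747]
tool_rot: [-1.706, 1.57, -2.851]
contact_force: [-0.7, 0.4, 0.0]
opening: 0.091
```

```bash
python3 - <<'E'
from h import *
stat();print(plan([.5723,.2438,.014],.41))
snap('wrist','wrist9'); snap('side','side9')
im=cv2.imread('pics/side9_full.png'); crop(im,(120,220,320,384),4,'pics/s9.png')
E
```

```text
t 10.53 pos [0.5713 0.2439 0.0747] phi 0.426 F [-0.7  0.4  0. ] M [-0.06 -0.   -0.01] open 0.0910 q [ 0.28  0.66  1.43 -0.    1.05 -0.15]
[0.1517 0.0022 0.0012 0.0157]
```

View pics/s9.png

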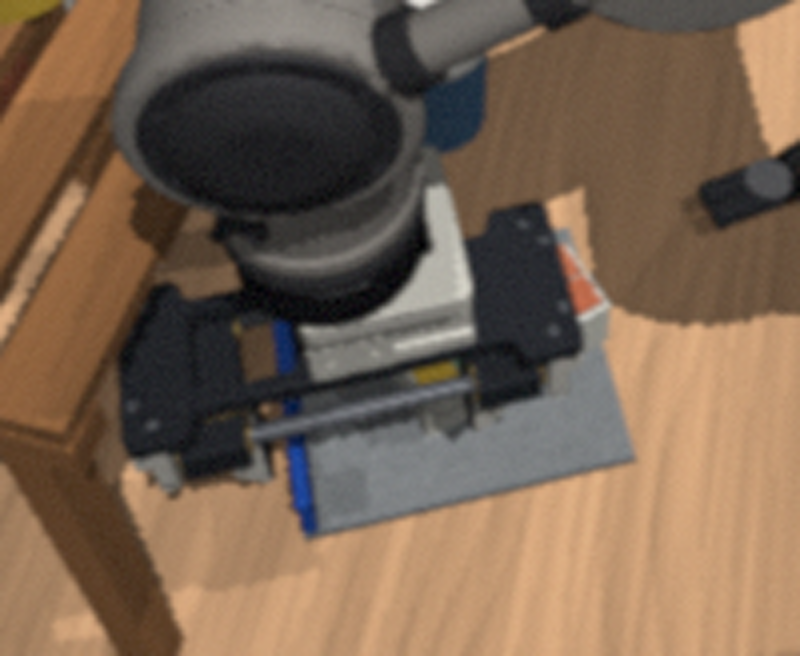

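View pics/wrist9_full.png

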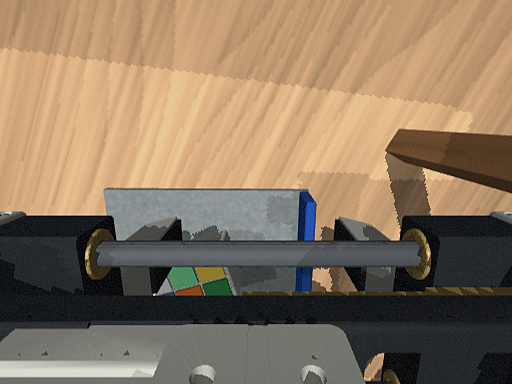

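```bash
python3 - <<'E'
from h import *
np.set_printoptions(precision=4,suppress=True)
s=robot.observe(); R=Rt(s)
pts=[((228,262),.046),((160,293),.046),((307,197),.04),((315,205),.04),((300,193),.006),((105,190),.006)]
for uv,z in pts:
    X=wp([uv],z,s)[0]; print(uv,X, 'tool',R.T@(X-s['tool_pos']))
E
```

```text
(228, 262) [0.566  0.2054 0.046 ] tool [ 0.0288 -0.0212  0.033 ]
(160, 293) [0.5298 0.161  0.046 ] tool [ 0.0288 -0.0725  0.0584]
(307, 197) [0.5975 0.2715 0.04  ] tool [ 0.0347  0.0349 -0.0141]
(315, 205) [0.6053 0.2686 0.04  ] tool [ 0.0347  0.0408 -0.0082]
(300, 193) [0.6002 0.2662 0.006 ] tool [ 0.0687  0.0352 -0.0082]
(105, 190) [0.4532 0.2021 0.006 ] tool [ 0.0688 -0.1252 -0.0108]
```

Emit:
move_arm(increments=[[0.05, 0.007, 0, 0.01], [0.1, 0.008, 0, 0.015], [0.13, 0.008, 0, 0.015], [0.15, 0.008, 0, 0.015]])

```text
time: 11.12
tool_pos: [0.5747, 0.2459, 0.0134]
tool_rot: [-1.754, 1.569, -2.914]
contact_force: [0.5, -0.8, -0.0]
opening: 0.0915
```

```bash
python3 - <<'E'
from h import *
stat()
E
```

```text
t 11.12 pos [0.5747 0.2459 0.0134] phi 0.411 F [ 0.5 -0.8 -0. ] M [-0.04  0.03  0.05] open 0.0915 q [ 0.28  0.75  1.46  0.    0.93 -0.13]
```

Hooked without contact. Closing slowly with moderate squeeze.

Emit:
move_arm(increments=[[0, 0, 0, 0], [0, 0, 0, 0], [0, 0, 0, 0], [0, 0, 0, 0], [0, 0, 0, 0]], gripper=1.0, squeeze=30)

```text
time: 11.75
tool_pos: [0.5766, 0.2471, 0.0155]
tool_rot: [1.659, 1.567, 0.499]
contact_force: [3.5, 4.5, -2.5]
opening: 0.0467
```

```bash
python3 - <<'E'
from h import *
stat()
snap('side','side10'); im=cv2.imread('pics/side10_full.png'); crop(im,(120,220,320,384),4,'pics/s10.png')
E
```

```text
t 11.75 pos [0.5766 0.2471 0.0155] phi 0.411 F [ 3.5  4.5 -2.5] M [ 0.64 -0.49  0.1 ] open 0.0467 q [ 0.28  0.74  1.46  0.    0.93 -0.13]
```

View pics/s10.png

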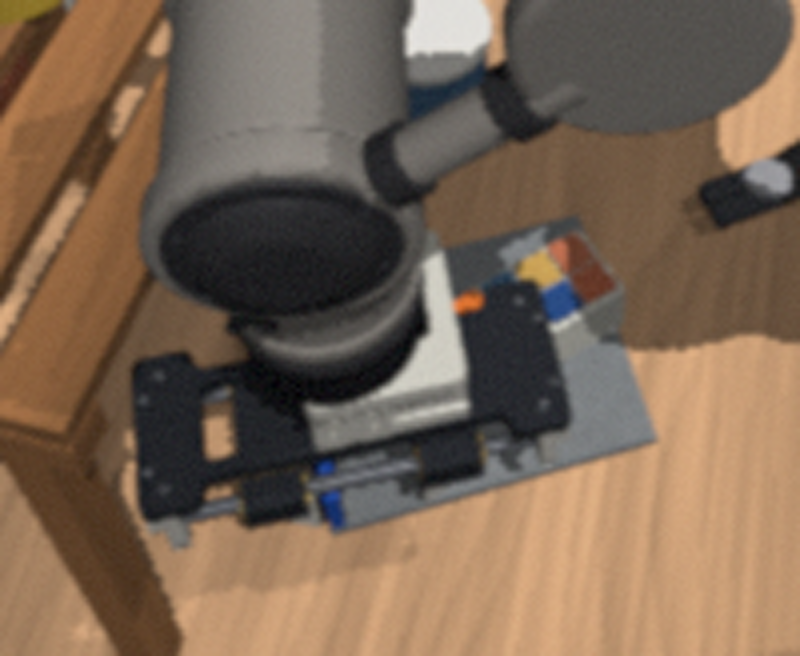

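Emit:
move_arm(increments=[[0, 0, 0, 0], [0, 0, 0, 0], [0, 0, 0, 0], [0, 0, 0, 0], [0, 0, 0, 0]])

```text
time: 12.42
tool_pos: [0.5768, 0.2467, 0.0156]
tool_rot: [1.46, 1.567, 0.301]
contact_force: [4.8, 1.9, -0.9]
opening: 0.009
```

```bash
python3 - <<'E'
from h import *
stat()
snap('side','side11'); im=cv2.imread('pics/side11_full.png'); crop(im,(120,220,320,384),4,'pics/s11.png')
E
```

```text
t 12.43 pos [0.5768 0.2467 0.0156] phi 0.412 F [ 4.8  1.9 -0.9] M [ 0.35 -0.56  0.46] open 0.0090 q [ 0.28  0.74  1.46  0.    0.93 -0.13]
```

View pics/s11.png

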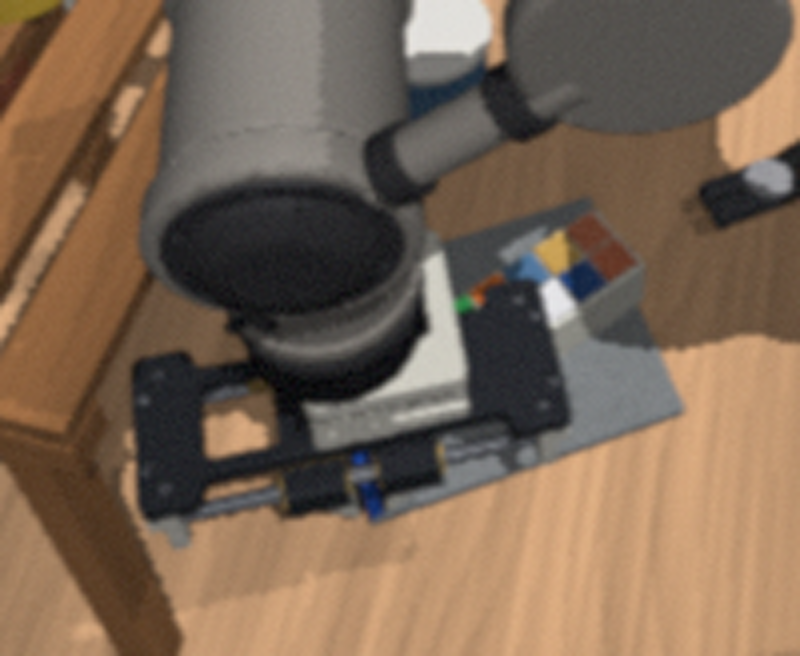

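```bash
python3 - <<'E'
from h import *
np.set_printoptions(precision=4,suppress=True)
c=lambda p:np.array(p,float)/4+[120,220]
print('nippers head',plane('side',c([(700,200)]),.015),'board front R,L',plane('side',c([(585,198),(682,410)]),.006),'lipL',plane('side',c([(375,518)]),.006))
print(plan([.56,.275,.0155],.2),plan([.545,.30,.0155],0))
E
```

```text
nippers head [[0.4348 0.0505 0.015 ]] board front R,L [[0.5006 0.0547 0.006 ]
 [0.4295 0.1738 0.006 ]] lipL [[0.5722 0.2567 0.006 ]]
[ 0.0002 -0.0101 -0.0816  0.2021] [ 0.0001 -0.0195 -0.1539  0.3931]
```

Emit:
move_arm(increments=[[0, -0.002, -0.015, 0.04], [0, -0.004, -0.035, 0.09], [0, -0.006, -0.055, 0.14], [0, -0.008, -0.075, 0.19], [0, -0.01, -0.095, 0.24]], squeeze=45)

```text
time: 13.1
tool_pos: [0.558, 0.2781, 0.0156]
tool_rot: [0.939, 1.567, -0.472]
contact_force: [5.3, -6.1, 0.1]
opening: 0.0098
```

```bash
python3 - <<'E'
from h import *
stat()
snap('side','side12'); im=cv2.imread('pics/side12_full.png'); crop(im,(120,190,370,384),3.2,'pics/s12.png')
print(plan([.545,.30,.0155],0))
E
```

```text
t 13.10 pos [0.558  0.2781 0.0156] phi 0.159 F [ 5.3 -6.1  0.1] M [-0.98 -0.64  0.87] open 0.0098 q [ 0.34  0.74  1.47 -0.    0.93  0.18]
[ 0.     -0.0226 -0.0565  0.1505]
```

View pics/s12.png

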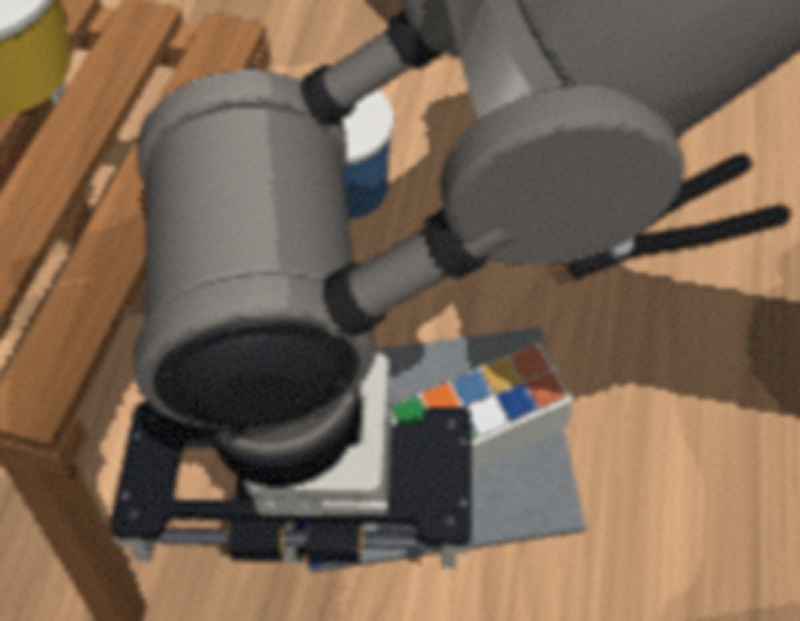

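```bash
python3 - <<'E'
from h import *
print(plan([.53,.279,.0156],.1),plan([.51,.285,.0156],0.0))
E
```

```text
[-0.0003 -0.0678 -0.0105  0.055 ] [-0.0005 -0.1149 -0.0332  0.1505]
```

Emit:
move_arm(increments=[[0, -0.02, 0, 0], [0, -0.045, -0.005, 0.03], [0, -0.07, -0.012, 0.07], [0, -0.095, -0.022, 0.11], [0, -0.115, -0.033, 0.15]])

```text
time: 13.78
tool_pos: [0.5105, 0.2845, 0.0156]
tool_rot: [1.47, 1.567, -0.098]
contact_force: [5.9, -2.8, -1.7]
opening: 0.0096
```

```bash
python3 - <<'E'
from h import *
stat()
snap('side','side13'); im=cv2.imread('pics/side13_full.png'); crop(im,(120,190,370,384),3.2,'pics/s13.png')
E
```

```text
t 13.78 pos [0.5105 0.2845 0.0156] phi 0.003 F [ 5.9 -2.8 -1.7] M [-0.52 -0.78  0.74] open 0.0096 q [ 0.38  0.68  1.59 -0.    0.86  0.38]
```

View pics/s13.png

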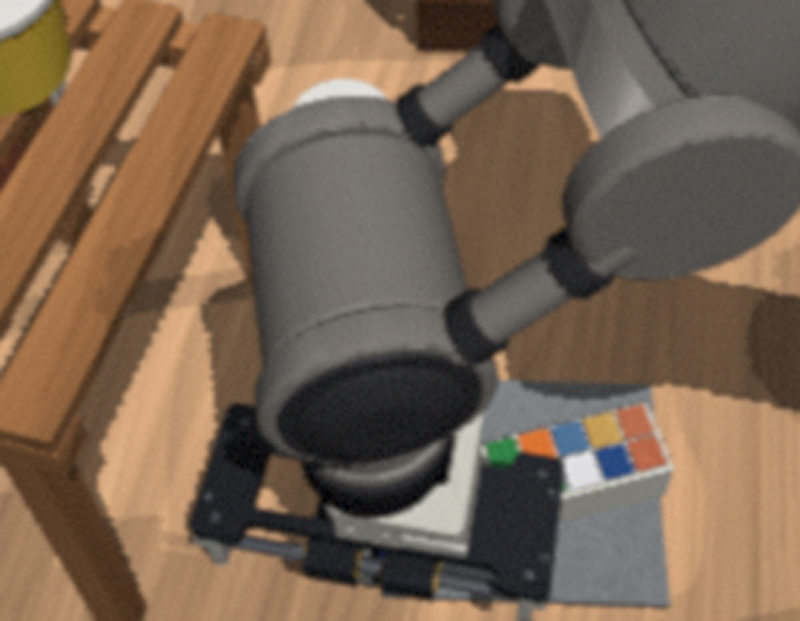

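Emit:
move_arm(increments=[[0, 0, 0, 0], [0, 0, 0, 0], [-0.1, 0, 0, 0], [-0.2, 0, 0, 0], [-0.3, 0, 0, 0]], gripper=0.7)

```text
time: 14.45
tool_pos: [0.5087, 0.2849, 0.1359]
tool_rot: [-1.833, 1.57, 2.881]
contact_force: [-0.9, 0.9, 0.4]
opening: 0.0274
```

```bash
python3 - <<'E'
from h import *
stat()
snap('side','side14'); snap('top','top14');im=cv2.imread('pics/side14_full.png'); crop(im,(120,190,370,384),3.2,'pics/s14.png')
im=cv2.imread('pics/top14_full.png'); crop(im,(50,120,250,270),4,'pics/t14.png')
stat()
E
```

```text
t 14.45 pos [0.5087 0.2849 0.1359] phi 0.002 F [-0.9  0.9  0.4] M [-0.13  0.05  0.02] open 0.0274 q [0.38 0.53 1.49 0.   1.13 0.38]
t 14.55 pos [0.5113 0.2861 0.1395] phi 0.002 F [ 0.1 -0.1  0.6] M [-0.11  0.04  0.01] open 0.0278 q [0.38 0.53 1.48 0.   1.12 0.38]
```

View pics/s14.png

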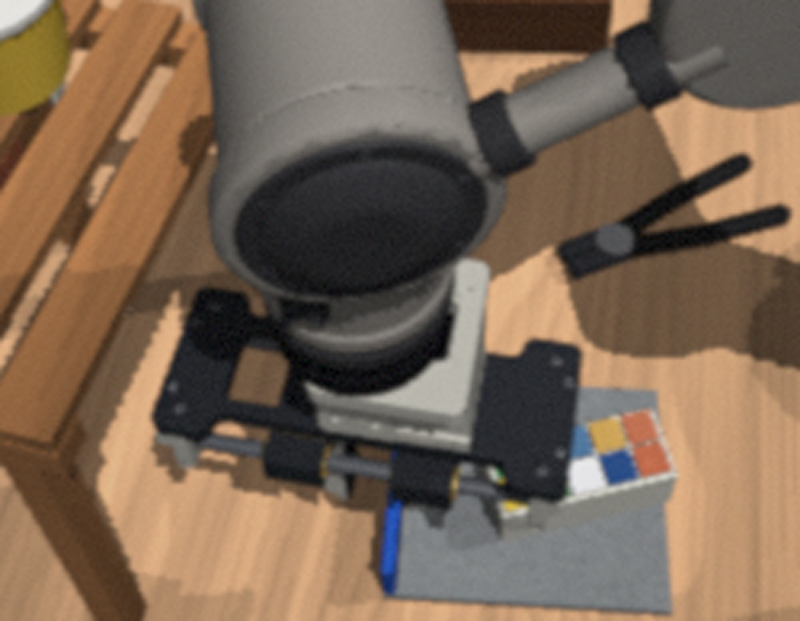

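View pics/t14.png

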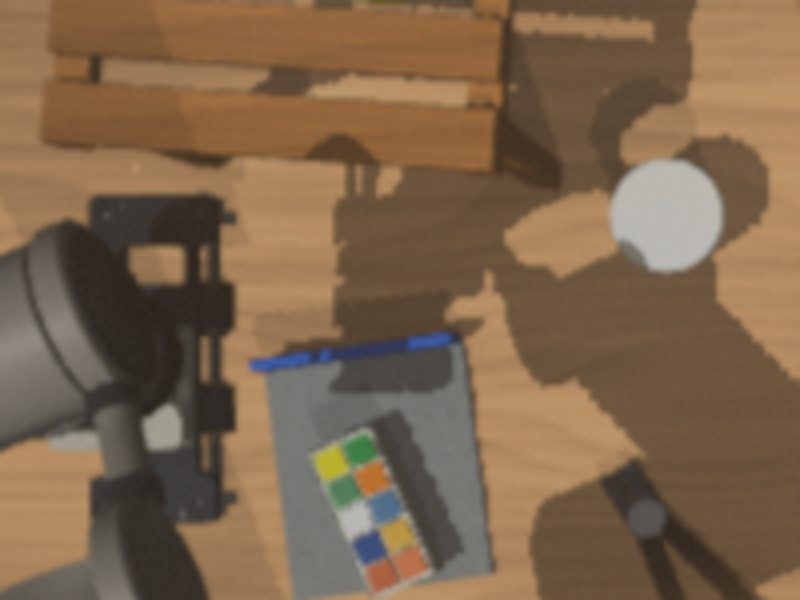

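```bash
python3 - <<'E'
from h import *
np.set_printoptions(precision=4,suppress=True)
P=plane('top',np.array([(308,457),(372,430),(433,570),(376,597)])/4+[50,120],.046)
m=P.mean(0); d=(P[0]+P[1]-P[2]-P[3])/2; yaw=np.arctan2(d[1],d[0]); print(m,d,yaw,'size',np.linalg.norm(d),np.linalg.norm(P[0]-P[1]))
lip=plane('top',np.array([(250,364),(456,338)])/4+[50,120],.04); print(lip)
t=[m[0],m[1]+.006,.13]
print(yaw+np.pi/2,plan(t,yaw+np.pi/2))
E
```

```text
[0.4058 0.2068 0.046 ] [0.095  0.0433 0.    ] 0.42731045142548063 size 0.10439694887179927 0.046918926120045355
[[0.5082 0.2912 0.04  ]
 [0.5238 0.1505 0.04  ]]
1.9981067782203772 [ 0.021  -0.2642  0.1827 -1.906 ]
```

Emit:
move_arm(increments=[[0, -0.06, 0.04, -0.17], [0, -0.12, 0.08, -0.35], [0, -0.18, 0.12, -0.52], [0, -0.23, 0.16, -0.7], [0, -0.264, 0.183, -0.87]], gripper=0.1)

```text
time: 15.18
tool_pos: [0.402, 0.2108, 0.134]
tool_rot: [-2.338, 1.569, -2.99]
contact_force: [0.2, 1.0, -0.2]
opening: 0.073
```

```bash
python3 - <<'E'
from h import *
stat(); print(plan([.4058,.2128,.13],1.998))
E
```

```text
t 15.18 pos [0.402  0.2108 0.134 ] phi 0.919 F [ 0.2  1.  -0.2] M [-0.02 -0.01 -0.02] open 0.0730 q [ 0.31  0.32  1.84  0.    0.98 -0.61]
[ 0.0101  0.0097  0.0045 -1.0305]
```

Emit:
move_arm(increments=[[0, 0, 0, -0.17], [0, 0, 0, -0.35], [0, 0, 0, -0.52], [0, 0, 0, -0.7], [0.01, 0.01, 0.004, -0.87]])

```text
time: 15.8
tool_pos: [0.4067, 0.2137, 0.1302]
tool_rot: [2.876, 1.57, 3.136]
contact_force: [0.2, -0.6, -0.4]
opening: 0.0825
```

Emit:
move_arm(increments=[[0, 0, 0, -0.1], [0, 0, 0, -0.1]])

```text
time: 16.05
tool_pos: [0.4067, 0.2137, 0.1301]
tool_rot: [2.897, 1.569, -3.029]
contact_force: [0.2, 0.2, -0.8]
opening: 0.0825
```

```bash
python3 - <<'E'
from h import *
s0=robot.observe(); w=snap('wrist','wrist15'); 
stat(); print(plan([.4058,.2128,.13],1.998)); np.save('s15.npy',s0,allow_pickle=True)
E
```

```text
t 16.10 pos [0.4068 0.2137 0.1302] phi 1.927 F [-0.5 -0.   0.6] M [0.02 0.06 0.  ] open 0.0825 q [ 0.32  0.33  1.84  0.    0.97 -1.61]
[ 0.0005 -0.0012 -0.0031 -0.0682]
```

View pics/wrist15_full.png

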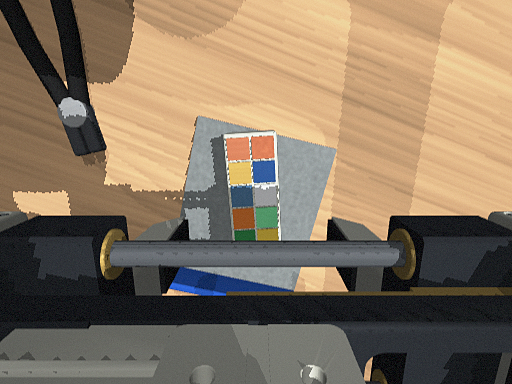

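```bash
python3 - <<'E'
from h import *
np.set_printoptions(precision=4,suppress=True)
s=np.load('s15.npy',allow_pickle=True).item()
P=wp([(224,134),(275,130),(231,240),(280,240)],.046,s); print(P)
d=(P[2]-P[0]+P[3]-P[1])/2; yaw=np.arctan2(d[1],d[0]); 
near=(P[0]+P[1])/2; u=np.array([np.cos(yaw),np.sin(yaw),0]); print('yaw',yaw,'near mid',near,'centre',near+.055*u)
c=near+.055*u; print(plan([c[0],c[1],.012],yaw+np.pi/2))
E
```

```text
[[0.3651 0.1688 0.046 ]
 [0.3472 0.2076 0.046 ]
 [0.4534 0.2056 0.046 ]
 [0.4377 0.2478 0.046 ]]
yaw 0.4065702796669648 near mid [0.3562 0.1882 0.046 ] centre [0.4067 0.21   0.046 ]
[ 0.2955 -0.0087 -0.0031 -0.0485]
```

Emit:
move_arm(increments=[[0.1, -0.009, -0.003, -0.05], [0.18, -0.009, -0.003, -0.05], [0.24, -0.009, -0.003, -0.05], [0.28, -0.009, -0.003, -0.05], [0.292, -0.009, -0.003, -0.05]])

```text
time: 16.73
tool_pos: [0.4066, 0.2097, 0.013]
tool_rot: [2.976, 1.569, -2.899]
contact_force: [-0.2, -0.0, 0.3]
opening: 0.0824
```

Emit:
move_arm(increments=[[0, 0, 0, 0], [0, 0, 0, 0], [0, 0, 0, 0], [0, 0, 0, 0]], gripper=1.0, squeeze=30)

```text
time: 17.23
tool_pos: [0.4075, 0.2101, 0.0143]
tool_rot: [-0.029, 1.57, 0.382]
contact_force: [-0.4, -0.9, -0.5]
opening: 0.0475
```

```bash
python3 - <<'E'
from h import *
stat()
E
```

```text
t 17.23 pos [0.4075 0.2101 0.0143] phi 1.981 F [-0.4 -0.9 -0.5] M [0.03 0.06 0.01] open 0.0475 q [ 0.31  0.53  1.95  0.    0.66 -1.67]
```

Emit:
move_arm(increments=[[0, 0, 0, 0], [0, 0, 0, 0], [-0.05, 0, 0, 0], [-0.2, 0, 0, 0], [-0.35, 0, 0, 0]], squeeze=40)

```text
time: 17.85
tool_pos: [0.4061, 0.2096, 0.1543]
tool_rot: [3.0, 1.567, -2.873]
contact_force: [0.4, 0.4, -5.7]
opening: 0.0457
```

```bash
python3 - <<'E'
from h import *
stat()
print(plan([.47,-.06,.2],1.72))
E
```

```text
t 17.85 pos [0.4061 0.2096 0.1543] phi 1.981 F [ 0.4  0.4 -5.7] M [ 0.14 -0.1   0.02] open 0.0457 q [ 0.31  0.3   1.81  0.    1.04 -1.67]
[-0.1143 -0.6817 -0.1227  0.2493]
```

Emit:
move_arm(increments=[[-0.02, -0.1, -0.02, 0.04], [-0.05, -0.24, -0.04, 0.09], [-0.07, -0.38, -0.07, 0.14], [-0.09, -0.52, -0.1, 0.19], [-0.1, -0.64, -0.12, 0.24]])

```text
time: 18.48
tool_pos: [0.4649, -0.0458, 0.1933]
tool_rot: [2.639, 1.569, 2.796]
contact_force: [0.8, 0.8, -6.3]
opening: 0.0457
```

```bash
python3 - <<'E'
from h import *
s0=robot.observe(); w=snap('wrist','wrist18'); t=snap('top','top18');stat(); np.save('s18.npy',s0,allow_pickle=True)
E
```

```text
t 18.57 pos [ 0.4661 -0.0482  0.1934] phi 1.724 F [-0.7  1.  -6.1] M [0.09 0.03 0.  ] open 0.0459 q [-0.27  0.27  1.72 -0.    1.14 -1.99]
```

View pics/wrist18_full.png

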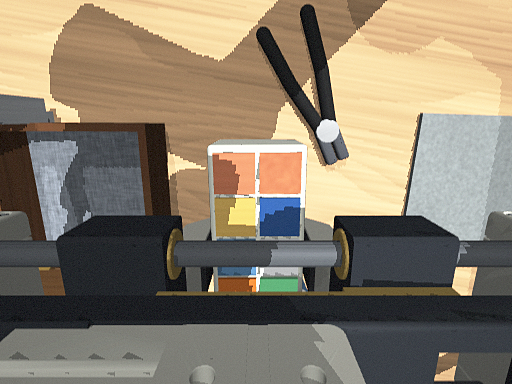

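View pics/top18_full.png

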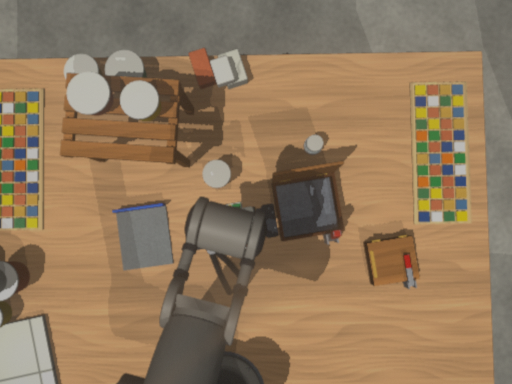

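```bash
python3 - <<'E'
from h import *
np.set_printoptions(precision=4,suppress=True)
im=cv2.imread('pics/wrist18_full.png'); crop(im,(0,80,200,230),4,'pics/w18c.png')
E
```

```text
(no output)
```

View pics/w18c.png

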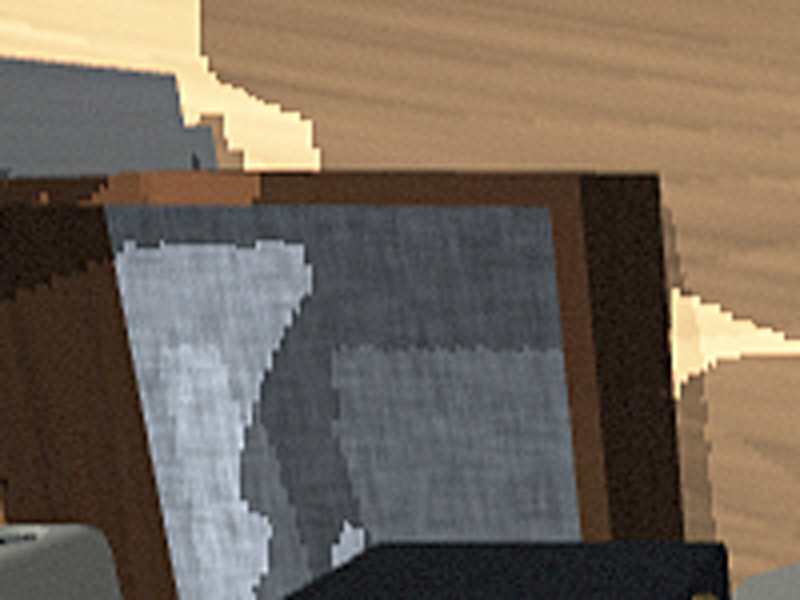

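```bash
python3 - <<'E'
from h import *
np.set_printoptions(precision=4,suppress=True)
s=robot.observe()
c=lambda p:np.array(p,float)/4+[0,80]
P=wp(c([(581,177),(608,540),(280,172),(551,207),(580,540)]),.062,s); print(P)
Q=wp(c([(661,176),(684,540)]),0.0,s); print(Q)
d=P[1]-P[0]; print('yaw side edge',np.arctan2(d[1],d[0])); d=P[0]-P[2]; print('front',np.arctan2(-d[0],d[1])); d=Q[1]-Q[0]; print(np.arctan2(d[1],d[0]))
for yaw in (.15,):
    R=np.array([[np.cos(yaw),-np.sin(yaw)],[np.sin(yaw),np.cos(yaw)]])
    print('centre',P[0,:2]-R@[-.08,.085], Q[0,:2]-R@[-.08,.085], P[3,:2]-R@[-.072,.077])
E
```

```text
[[ 0.4219 -0.1672  0.062 ]
 [ 0.5159 -0.1548  0.062 ]
 [ 0.432  -0.241   0.062 ]
 [ 0.4303 -0.1742  0.062 ]
 [ 0.5171 -0.1623  0.062 ]]
[[ 0.4225 -0.167   0.    ]
 [ 0.537  -0.1512  0.    ]]
yaw side edge 0.13079022664696033
front 0.13645271875323062
0.13681235369709116
centre [ 0.5137 -0.2393] [ 0.5143 -0.2391] [ 0.513  -0.2396]
```

```bash
python3 - <<'E'
from h import *
stat(); print(plan([.517,-.218,.19],1.709), plan([.517,-.218,.03],1.709))
E
```

```text
t 18.57 pos [ 0.4661 -0.0482  0.1934] phi 1.724 F [-0.7  1.  -6.1] M [0.09 0.03 0.  ] open 0.0459 q [-0.27  0.27  1.72 -0.    1.14 -1.99]
[ 0.009  -0.439   0.061   0.0143] [ 0.409  -0.4384  0.0611  0.0143]
```

Emit:
move_arm(increments=[[0, -0.1, 0.015, 0.01], [0, -0.23, 0.03, 0.014], [0.005, -0.35, 0.05, 0.014], [0.009, -0.435, 0.061, 0.014], [0.009, -0.435, 0.061, 0.014]])

```text
time: 19.2
tool_pos: [0.5167, -0.2132, 0.1883]
tool_rot: [2.518, 1.568, 2.66]
contact_force: [0.8, -0.0, -5.3]
opening: 0.0457
```

```bash
python3 - <<'E'
from h import *
stat(); print(plan([.517,-.218,.03],1.709))
snap('side','side19'); im=cv2.imread('pics/side19_full.png'); crop(im,(180,60,400,225),3.6,'pics/s19.png')
E
```

```text
t 19.20 pos [ 0.5167 -0.2132  0.1883] phi 1.713 F [ 0.8 -0.  -5.3] M [0.12 0.03 0.02] open 0.0457 q [-0.53  0.44  1.49 -0.    1.22 -2.24]
[ 3.958e-01 -1.260e-02  1.000e-04  3.700e-03]
```

View pics/s19.png

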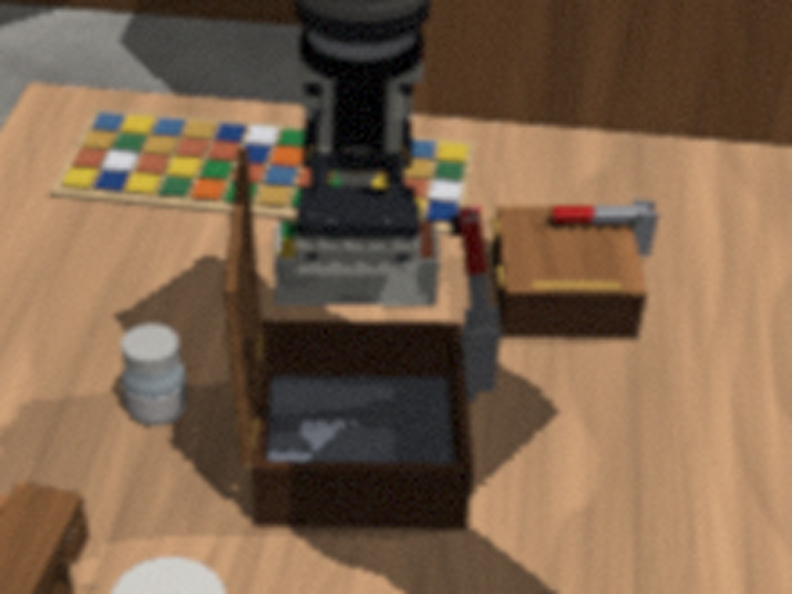

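Emit:
move_arm(increments=[[0.08, -0.01, 0, 0], [0.18, -0.012, 0, 0], [0.27, -0.012, 0, 0], [0.34, -0.012, 0, 0], [0.38, -0.012, 0, 0]])

```text
time: 19.88
tool_pos: [0.5167, -0.2147, 0.0366]
tool_rot: [2.365, 1.567, 2.51]
contact_force: [-0.1, 0.3, -5.0]
opening: 0.0457
```

```bash
python3 - <<'E'
from h import *
stat(); print(plan([.517,-.218,.018],1.709))
snap('side','side20'); im=cv2.imread('pics/side20_full.png'); crop(im,(180,60,400,225),3.6,'pics/s20.png')
E
```

```text
t 19.88 pos [ 0.5167 -0.2147  0.0366] phi 1.716 F [-0.1  0.3 -5. ] M [ 0.02  0.   -0.04] open 0.0457 q [-0.53  0.62  1.65  0.    0.88 -2.25]
[ 0.0464 -0.0085 -0.0004  0.0071]
```

View pics/s20.png

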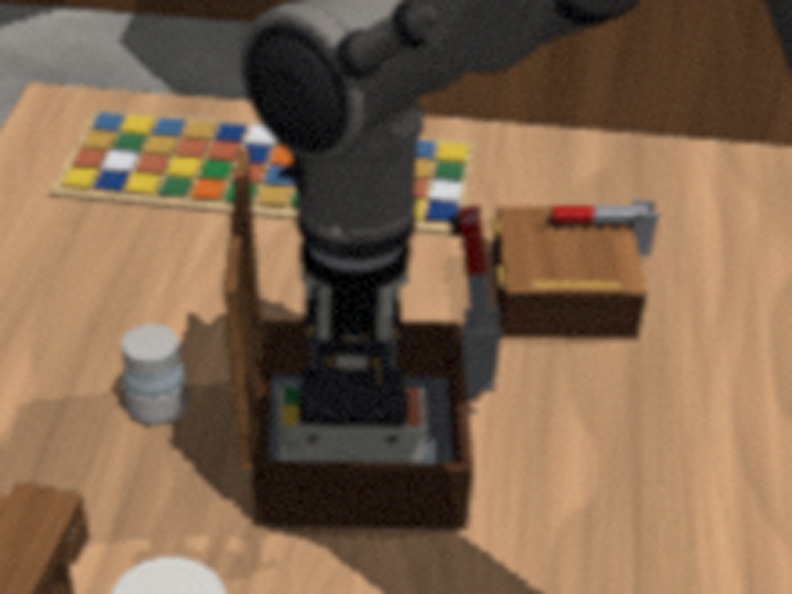

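Emit:
move_arm(increments=[[0.02, -0.004, 0, 0.005], [0.035, -0.006, 0, 0.005], [0.045, -0.006, 0, 0.005], [0.05, -0.006, 0, 0.005], [0.05, -0.006, 0, 0.005]])

```text
time: 20.55
tool_pos: [0.5181, -0.219, 0.0184]
tool_rot: [0.323, 1.571, 0.462]
contact_force: [-0.3, -1.1, -6.5]
opening: 0.0462
```

Emit:
move_arm(increments=[[0.003, 0, 0, 0], [0.005, 0, 0, 0], [0.005, 0, 0, 0]])

```text
time: 20.92
tool_pos: [0.5182, -0.219, 0.0164]
tool_rot: [-0.341, 1.571, -0.201]
contact_force: [1.0, -0.2, -4.8]
opening: 0.0457
```

Emit:
move_arm(increments=[[0.003, 0, 0, 0], [0.005, 0, 0, 0], [0.005, 0, 0, 0]])

```text
time: 21.3
tool_pos: [0.5182, -0.219, 0.0163]
tool_rot: [-0.633, 1.57, -0.494]
contact_force: [-5.2, 2.2, 11.9]
opening: 0.0454
```

Emit:
move_arm(increments=[[-0.004, 0, 0, 0], [-0.004, 0, 0, 0], [-0.004, 0, 0, 0], [-0.004, 0, 0, 0]], gripper=0.32)

```text
time: 21.8
tool_pos: [0.5181, -0.219, 0.0157]
tool_rot: [1.779, 1.571, 1.919]
contact_force: [0.6, 0.9, -0.2]
opening: 0.0622
```

```bash
python3 - <<'E'
from h import *
stat(); print(plan([.517,-.218,.26],1.709))
E
```

```text
t 21.80 pos [ 0.5181 -0.219   0.0157] phi 1.710 F [ 0.6  0.9 -0.2] M [ 0.03  0.03 -0.01] open 0.0622 q [-0.54  0.66  1.66  0.    0.83 -2.25]
[-0.6106  0.0029 -0.0025  0.001 ]
```

Emit:
move_arm(increments=[[-0.14, 0, 0, 0], [-0.28, 0, 0, 0], [-0.42, 0, 0, 0], [-0.56, 0, 0, 0], [-0.63, 0, 0, 0.1]])

```text
time: 22.42
tool_pos: [0.5188, -0.2194, 0.2714]
tool_rot: [-0.555, 1.566, -0.523]
contact_force: [-0.3, -0.5, 0.6]
opening: 0.0627
```

```bash
python3 - <<'E'
from h import *
stat()
s0=robot.observe(); snap('side','side21'); snap('top','top21');snap('wrist','wrist21');np.save('s21.npy',s0,allow_pickle=True)
im=cv2.imread('pics/side21_full.png'); crop(im,(180,60,400,225),3.6,'pics/s21.png')
im=cv2.imread('pics/top21_full.png'); crop(im,(250,120,410,280),4,'pics/t21.png')
C=np.array([.512,-.241]); y=.138; R=np.array([[np.cos(y),-np.sin(y)],[np.sin(y),np.cos(y)]])
t=C+R@[.14,.045]; print(t); print(plan([*t,.265],.138))
E
```

```text
t 22.43 pos [ 0.5188 -0.2194  0.2714] phi 1.603 F [-0.3 -0.5  0.6] M [ 0.02 -0.01 -0.02] open 0.0627 q [-0.54  0.38  1.34  0.    1.41 -2.14]
[ 0.64447873 -0.17716907]
[0.0105 0.0939 0.3184 1.4023]
```

View pics/s21.png

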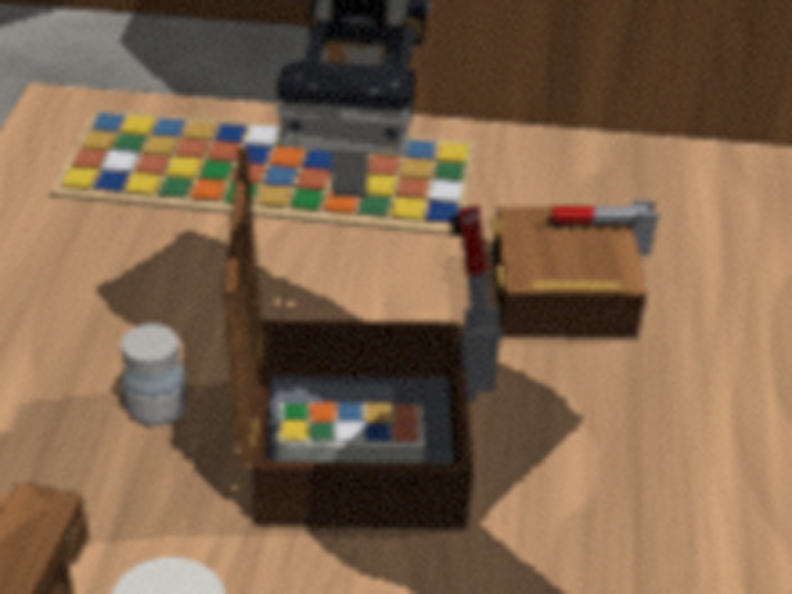

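View pics/t21.png

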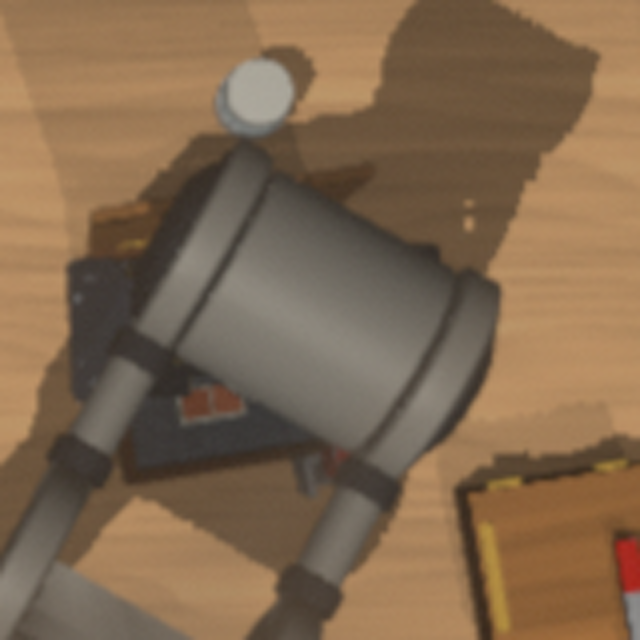

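View pics/wrist21_full.png

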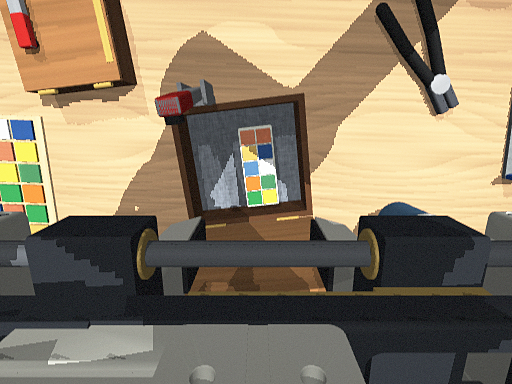

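Emit:
move_arm(increments=[[0, 0.01, 0.04, 0.17], [0, 0.03, 0.1, 0.35], [0, 0.05, 0.18, 0.52], [0, 0.07, 0.25, 0.7], [0.005, 0.09, 0.315, 0.87]], gripper=1.0)

```text
time: 23.2
tool_pos: [0.6432, -0.1781, 0.2631]
tool_rot: [-2.658, 1.567, 2.745]
contact_force: [-0.0, -0.0, 0.8]
opening: 0.017
```

```bash
cat >> h.py <<'E'
C=np.array([.512,-.241]); CY=.138; CR=np.array([[np.cos(CY),-np.sin(CY)],[np.sin(CY),np.cos(CY)]])
def cw(x,y,z): return [*(C+CR@[x/1000,y/1000]),z/1000]
def cf(): 
    s=robot.observe(); return np.round(np.r_[CR.T@(s['tool_pos'][:2]-C),s['tool_pos'][2]]*1000,1)
E
python3 - <<'E'
from h import *
stat(); print(cf(),plan(cw(135,45,265),.138)); print(plan(cw(135,45,172),.138))
print('jar',plane('top',np.array([[258,93]])/4+[250,120],.07))
E
```

```text
t 23.20 pos [ 0.6432 -0.1781  0.2631] phi 0.690 F [-0.  -0.   0.8] M [-0.06 -0.06 -0.02] open 0.0170 q [-0.38  0.6   1.    0.    1.54 -1.08]
[138.6  44.3 263.1] [-0.0047 -0.0066 -0.0063  0.5272]
[ 0.2278 -0.0062 -0.0055  0.5272]
jar [[ 0.68094611 -0.26018402  0.07      ]]
```

Emit:
move_arm(increments=[[0, 0, 0, 0.17], [0, 0, 0, 0.35], [0, 0, 0, 0.527], [0.1, 0, 0, 0.527], [0.2, 0, 0, 0.527]])

```text
time: 23.82
tool_pos: [0.642, -0.1783, 0.1826]
tool_rot: [-2.149, 1.568, 2.708]
contact_force: [-0.0, -0.5, -0.3]
opening: 0.0
```

```bash
python3 - <<'E'
from h import *
stat(); print(cf(),plan(cw(135,45,172),.138))
snap('side','side22');im=cv2.imread('pics/side22_full.png'); crop(im,(180,30,400,195),3.6,'pics/s22.png')
E
```

```text
t 23.82 pos [ 0.642  -0.1783  0.1826] phi 0.144 F [-0.  -0.5 -0.3] M [-0.07  0.04  0.01] open 0.0000 q [-0.39  0.64  1.15  0.    1.35 -0.53]
[137.4  44.2 182.6] [ 0.0265 -0.0059 -0.002   0.0059]
```

View pics/s22.png

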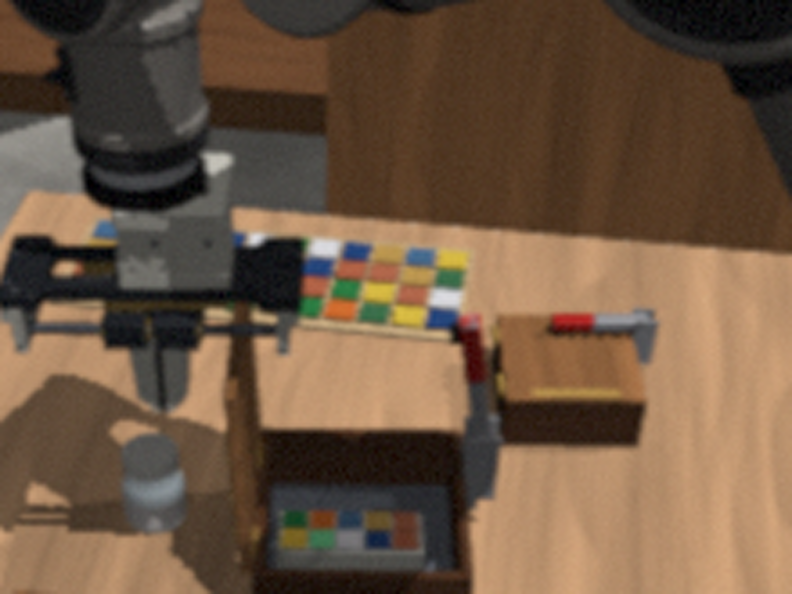

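Emit:
move_arm(increments=[[0.025, -0.055, 0, 0], [0.025, -0.1, 0, 0], [0.025, -0.145, 0, 0], [0.03, -0.19, 0, 0], [0.038, -0.23, 0, 0]])

```text
time: 24.5
tool_pos: [0.5511, -0.1915, 0.1698]
tool_rot: [-2.661, 1.57, 2.195]
contact_force: [1.8, -0.0, -0.9]
opening: 0.0005
```

```bash
python3 - <<'E'
from h import *
stat(); print(cf())
snap('side','side23');im=cv2.imread('pics/side23_full.png'); crop(im,(180,30,400,195),3.6,'pics/s23.png')
E
```

```text
t 24.50 pos [ 0.5511 -0.1915  0.1698] phi 0.144 F [ 1.8 -0.  -0.9] M [-0.07 -0.28 -0.  ] open 0.0005 q [-0.47  0.5   1.44  0.    1.2  -0.61]
[ 45.6  43.6 169.8]
```

View pics/s23.png

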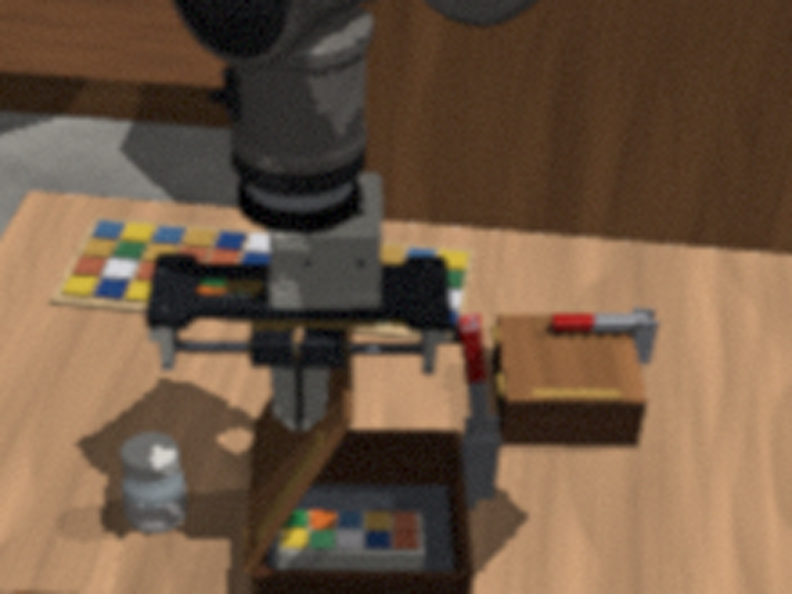

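Emit:
move_arm(increments=[[0.025, -0.045, 0, 0], [0.06, -0.09, 0, 0], [0.105, -0.13, 0, 0], [0.15, -0.16, 0, 0], [0.19, -0.178, 0, 0]])

```text
time: 25.18
tool_pos: [0.4809, -0.2017, 0.0938]
tool_rot: [-2.483, 1.57, 2.373]
contact_force: [0.8, 0.6, 0.5]
opening: 0.0005
```

```bash
python3 - <<'E'
from h import *
stat(); print(cf())
snap('side','side24');im=cv2.imread('pics/side24_full.png'); crop(im,(180,30,400,195),3.6,'pics/s24.png')
E
```

```text
t 25.18 pos [ 0.4809 -0.2017  0.0938] phi 0.143 F [0.8 0.6 0.5] M [-0.07 -0.1  -0.01] open 0.0005 q [-0.54  0.48  1.71  0.    0.95 -0.69]
[-25.4  43.2  93.8]
```

View pics/s24.png

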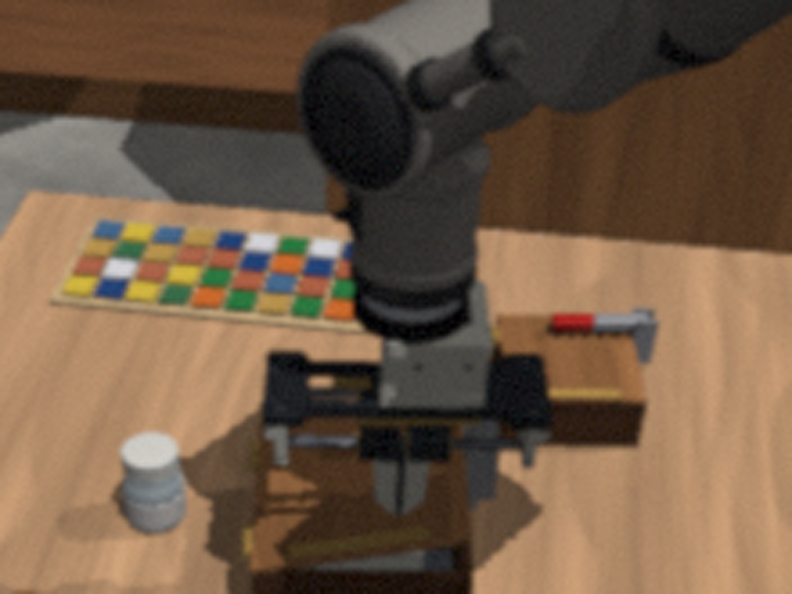

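Emit:
move_arm(increments=[[0.025, -0.01, 0, 0], [0.045, -0.012, 0, 0], [0.058, -0.012, 0, 0], [0.064, -0.012, 0, 0], [0.066, -0.012, 0, 0]])

```text
time: 25.85
tool_pos: [0.4766, -0.2025, 0.07]
tool_rot: [0.551, 1.57, -0.877]
contact_force: [-7.0, 2.8, 21.9]
opening: 0.0006
```

```bash
python3 - <<'E'
from h import *
stat(); print(cf())
E
```

```text
t 25.85 pos [ 0.4766 -0.2025  0.07  ] phi 0.143 F [-7.   2.8 21.9] M [ 0.44  1.29 -0.04] open 0.0006 q [-0.55  0.51  1.75 -0.    0.88 -0.69]
[-29.8  43.   70. ]
```

Emit:
move_arm(increments=[[-0.14, 0, 0, 0], [-0.28, 0, 0, 0], [-0.39, -0.05, 0.05, 0], [-0.39, -0.15, 0.14, 0], [-0.39, -0.238, 0.22, 0]])

```text
time: 26.48
tool_pos: [0.3942, -0.3042, 0.2252]
tool_rot: [0.637, 1.569, -0.79]
contact_force: [-0.4, -0.1, 0.1]
opening: 0.0009
```

```bash
python3 - <<'E'
from h import *
stat(); print(cf())
s0=robot.observe(); snap('wrist','wrist25'); snap('side','side25');snap('top','top25');im=cv2.imread('pics/side25_full.png'); crop(im,(180,30,400,195),3.6,'pics/s25.png')
im=cv2.imread('pics/top25_full.png'); crop(im,(250,120,410,280),4,'pics/t25.png')
print(cf(),plan(cw(-125,-45,178),.138))
E
```

```text
t 26.48 pos [ 0.3942 -0.3042  0.2252] phi 0.143 F [-0.4 -0.1  0.1] M [-0.1   0.05  0.04] open 0.0009 q [-0.81  0.29  1.6   0.    1.25 -0.95]
[-125.4  -46.4  225.2]
[-125.8  -46.6  224.5] [ 0.1162  0.0019 -0.0041  0.0008]
```

View pics/s25.png

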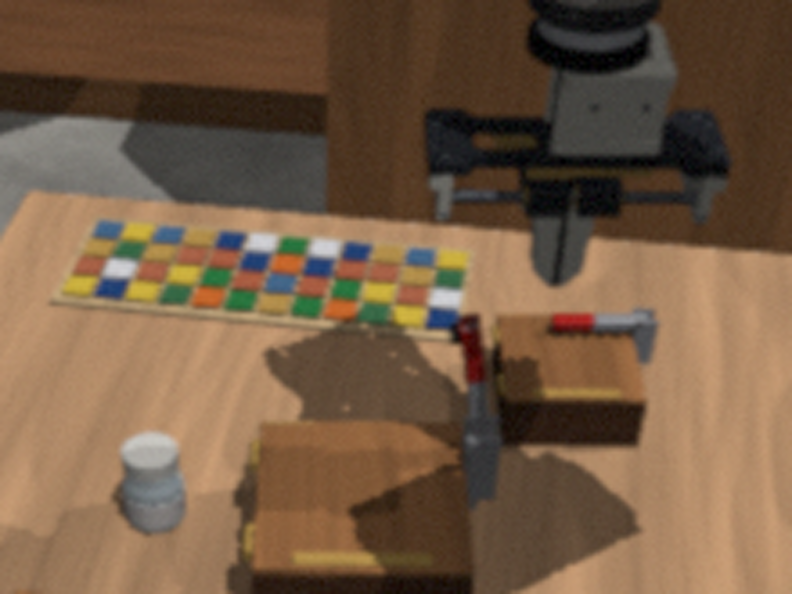

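View pics/wrist25_full.png

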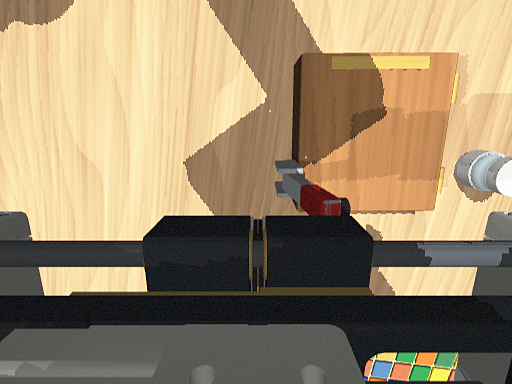

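View pics/t25.png

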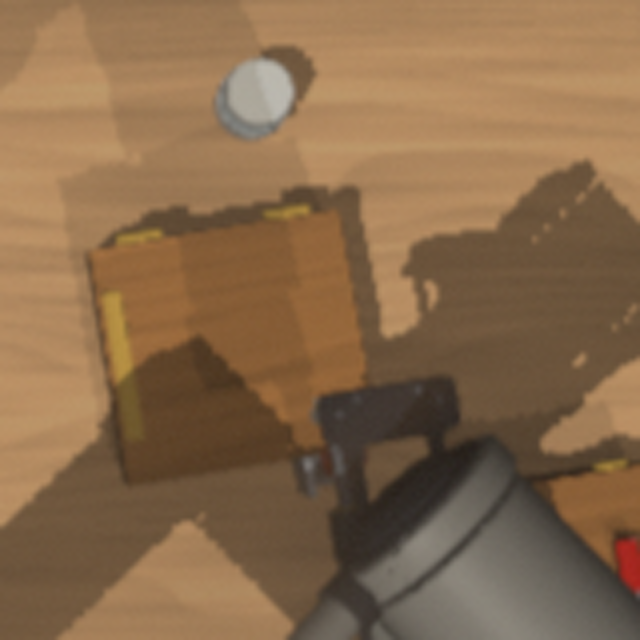

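```bash
python3 - <<'E'
from h import *
s=robot.observe()
for uv,z in [((322,208),.193),((302,190),.193),((282,178),.096)]:
    X=wp([uv],z,s)[0]; print(uv,np.round(np.r_[CR.T@(X[:2]-C),X[2]]*1000,1))
E
```

```text
(322, 208) [-80.8 -39.6 193. ]
(302, 190) [-95.3 -26.7 193. ]
(282, 178) [-100.5  -38.    96. ]
```

Emit:
move_arm(increments=[[0.08, 0, -0.008, 0], [0.116, 0.01, -0.008, 0], [0.116, 0.06, -0.008, 0], [0.118, 0.11, -0.008, 0], [0.122, 0.155, -0.008, 0]])

```text
time: 27.25
tool_pos: [0.4571, -0.2904, 0.1754]
tool_rot: [-2.758, 1.571, 2.098]
contact_force: [-1.2, 0.1, -0.1]
opening: 0.0005
```

```bash
python3 - <<'E'
from h import *
stat(); print(cf())
snap('side','side26');im=cv2.imread('pics/side26_full.png'); crop(im,(180,30,400,195),3.6,'pics/s26.png')
E
```

```text
t 27.25 pos [ 0.4571 -0.2904  0.1754] phi 0.144 F [-1.2  0.1 -0.1] M [-0.13  0.2   0.  ] open 0.0005 q [-0.71  0.42  1.56  0.    1.17 -0.85]
[-61.2 -41.4 175.4]
```

View pics/s26.png

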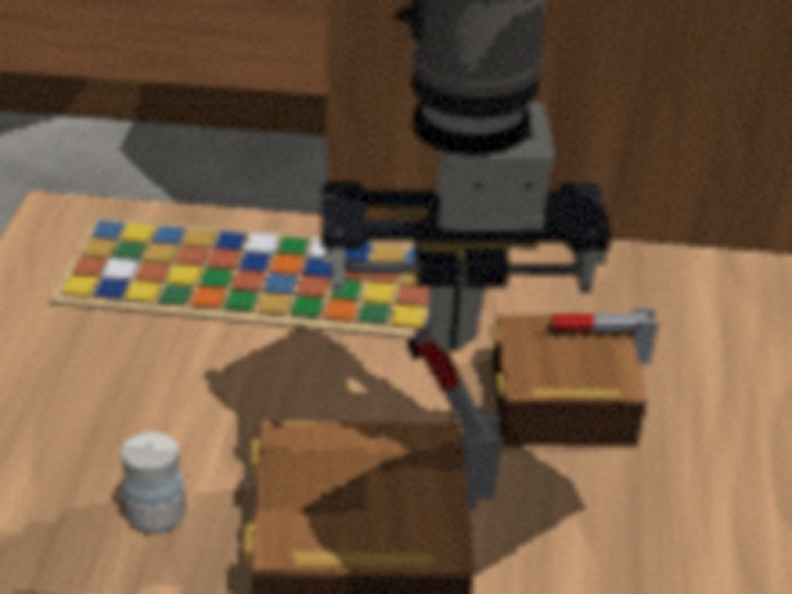

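Emit:
move_arm(increments=[[0.012, 0.03, 0, 0], [0.036, 0.058, 0, 0], [0.066, 0.085, 0, 0], [0.1, 0.11, 0, 0], [0.14, 0.133, 0, 0]])

```text
time: 27.92
tool_pos: [0.5087, -0.2835, 0.1182]
tool_rot: [-2.186, 1.57, 2.669]
contact_force: [-0.2, -0.9, -0.3]
opening: 0.0006
```

```bash
python3 - <<'E'
from h import *
stat(); print(cf())
snap('side','side27');im=cv2.imread('pics/side27_full.png'); crop(im,(180,30,400,195),3.6,'pics/s27.png')
E
```

```text
t 27.93 pos [ 0.5087 -0.2835  0.1182] phi 0.142 F [-0.2 -0.9 -0.3] M [-0.16  0.23  0.03] open 0.0006 q [-0.64  0.55  1.51 -0.    1.08 -0.78]
[ -9.1 -41.6 118.2]
```

View pics/s27.png

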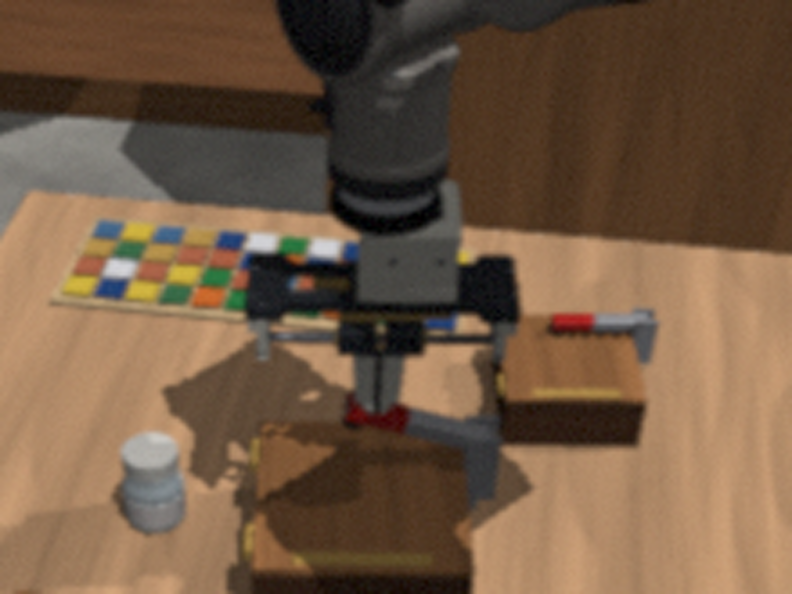

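Emit:
move_arm(increments=[[0.02, 0.005, 0, 0], [0.04, 0.008, 0, 0], [0.055, 0.008, 0, 0], [0.065, 0.008, 0, 0], [0.07, 0.008, 0, 0]])

```text
time: 28.6
tool_pos: [0.5115, -0.2833, 0.092]
tool_rot: [0.716, 1.57, -0.712]
contact_force: [-3.1, 2.7, 13.9]
opening: 0.0005
```

```bash
python3 - <<'E'
from h import *
stat(); print(cf())
E
```

```text
t 28.60 pos [ 0.5115 -0.2833  0.092 ] phi 0.142 F [-3.1  2.7 13.9] M [ 0.3   0.59 -0.02] open 0.0005 q [-0.64  0.58  1.53 -0.    1.03 -0.78]
[ -6.4 -41.8  92. ]
```

Emit:
move_arm(increments=[[-0.05, 0, 0, 0], [-0.2, 0, 0, 0], [-0.35, 0, 0, 0], [-0.4, -0.1, 0, 0], [-0.4, -0.25, 0, 0]])

```text
time: 29.22
tool_pos: [0.4126, -0.298, 0.2534]
tool_rot: [0.608, 1.566, -0.819]
contact_force: [-1.4, -0.4, -1.3]
opening: 0.0004
```

Emit:
move_arm(increments=[[0, 0, -0.15, 0], [0, 0, -0.3, 0], [0, 0, -0.45, 0], [0, 0, -0.45, 0]])

```text
time: 29.72
tool_pos: [0.3859, -0.1161, 0.2519]
tool_rot: [2.449, 1.57, 1.025]
contact_force: [-0.1, 0.1, -0.3]
opening: 0.0007
```

```bash
python3 - <<'E'
from h import *
stat()
snap('side','side30'); snap('top','top30');stat()
im=cv2.imread('pics/side30_full.png'); crop(im,(180,60,400,225),3.6,'pics/s30.png')
E
```

```text
t 29.73 pos [ 0.3859 -0.1161  0.2519] phi 0.147 F [-0.1  0.1 -0.3] M [-0.16  0.04 -0.04] open 0.0007 q [-0.48  0.09  1.78  0.    1.27 -0.63]
t 29.82 pos [ 0.3871 -0.1191  0.2519] phi 0.144 F [ 0.4 -0.9 -0.1] M [-0.12 -0.01  0.05] open 0.0007 q [-0.49  0.1   1.78 -0.    1.27 -0.63]
```

View pics/s30.png

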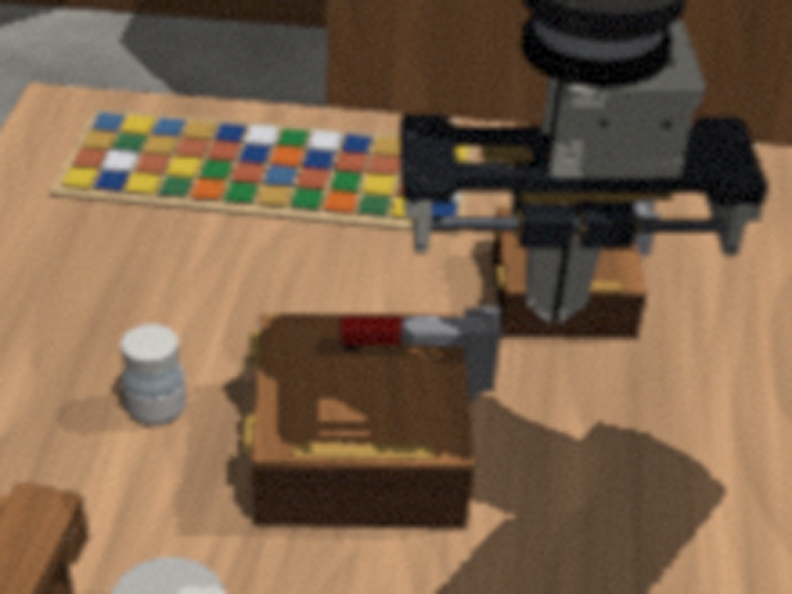

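View pics/top30_full.png

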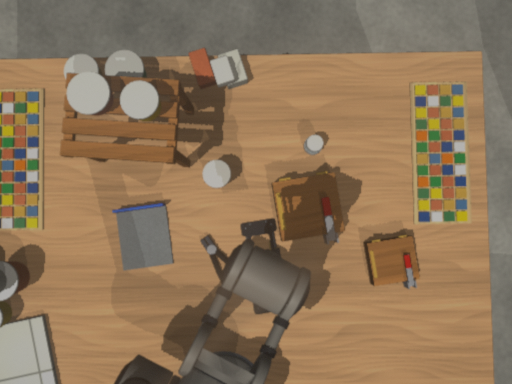

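View pics/side30_full.png

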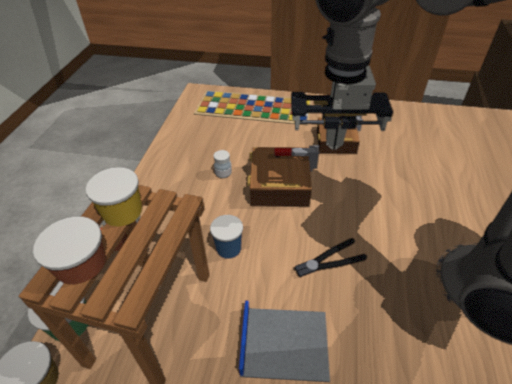

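The lid is shut and the clamp's red grip lies level on it, at (370,330) in the crop. The board is out, with its lip at (245,340) in the side view. The tub at (227,237), jar at (222,163) and nippers at (330,258) are where they started.

```bash
python3 - <<'E'
from h import *
a=cv2.imread('pics/side0.png').astype(int);b=cv2.imread('pics/side30_full.png').astype(int)
for n,(x0,y0,x1,y1) in dict(tub=(208,212,246,260),jar=(210,148,234,180),nip=(292,236,368,280)).items(): print(n,abs(a[y0:y1,x0:x1]-b[y0:y1,x0:x1]).mean())
stat(); print(robot.hand_in())
E
```

```text
tub 7.605445906432749
jar 22.532118055555557
nip 16.305322966507177
t 29.82 pos [ 0.3871 -0.1191  0.2519] phi 0.144 F [ 0.4 -0.9 -0.1] M [-0.12 -0.01  0.05] open 0.0007 q [-0.49  0.1   1.78 -0.    1.27 -0.63]
the job is handed in; nothing more can be done
None
```

The job is done and handed in at about 30 s of the 72 s allowed: the block is shut in the larger case with the clamp down, and the board is left out.

**How it went:**
- **Board:** A finger could not reach behind the lip at first, because the wrist would have hit the rack deck. Pressing on the board and dragging it slipped without moving it. I then pushed the board's left edge until the lip's left end came out, gripped the lip and drew the board clear.
- **Block and case:** I set the block down in the larger case until the force showed contact, then let go. I then shut the lid and swung the clamp arm down onto it.

**Last checks:**
- **Board:** the lip measures roughly 90 mm in front of the rack edge. The block stayed on the board until I lifted it.
- **Block:** the last view before closing showed it flat in the case, mosaic side up. I have not seen it since the lid was shut.
- **Lid:** fully down at 70 mm height under 22 N.
- **Clamp:** fully down at 92 mm height under 14 N.
- **Arm:** touching nothing, at 0.25 m height, when I handed in.

**Points to note:**
- **Force peaks:** the wrist force reached 112 N once, when the closed fingers hit the bench during a fast descent. The limit is 120 N. It also reached about 83 N while pressing on the board. Both loads were through the fingertips.
- **Tub, jar and nippers:** they look unmoved by eye. The before-and-after picture difference was not zero: 8 for the tub, 23 for the jar and 16 for the nippers, on a 0–255 scale. I put this down to changed shadows, but I did not measure their positions again.
- **Camera disagreement:** the top camera read about 6 mm off in y against the side and wrist cameras near the rack, so I relied on those two there.

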